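# Latch the sliding lid of the cracker bin

## Task

Latch the sliding lid of the steel cracker bin: hook the wire loop over the keeper on the lid and under the keeper's lip, then press the lever down flat, past its dead point, so that the lid stays drawn tight against its seal with nothing holding it. Be gentle: feel for the keeper slowly, do not ram the loop down or yank it against the keeper (15 N at most), do not force the lever (25 N at most), and leave the things beside the bin where they are.

Things in the scene. Friction and masses are not known exactly. Their poses are not given: they have to be found in the camera images.
- bin: Plain steel food bin, 200 x 360 mm, fixed to the table, its flat top 90 mm above it; origin under its centre. Axes: y along the long side, from the latch to the keeper; x across; z up. Latch and keeper lie on the middle line x = 0 and move only in its y-z plane. The bin's place and yaw change from run to run.
- hinge (a point): Fixed point: middle of the lever's hinge pin, 45 mm along the bin's -y from its centre and 25 mm above the bin's top. Axes as the bin's; the pin runs along x.
- lever (a joint): Latch lever's angle, rad: 0 flat (its stop, pointing to -y), 1.57 upright, more = leaning to the keeper (limit 2.4). Steel plate 5 mm thick, 17 to 26 mm wide, ending 82 mm from the pin. Stays where left (friction 0.045 N m). Once hooked, pressing it takes 3 to 8 N at its end, most near 1 rad, none at 0.2 (dead point); then it holds itself flat on a rubber bumper (4 N/mm at its end).
- lever_end (a point): On the lever's push face (upper when flat, towards the keeper when upright), 74 mm from the pin; that face lies 5.5 mm off the pin's axis. Turns with the lever: y points towards the pin, z out of the push face.
- loop: The latch's loop: stiff wire bail with side wires 34 mm apart. Origin: its hinge on the lever, 20 mm from the pin (with the lever flat 19.6 mm along -y from and 4.2 mm below the pin); turns with the lever. Axes: y from there to the crossbar, x along the bar. Starts raised. Its hinge is stiff (0.04 N m): it stays where left, and turning the lever lifts it away unless caught under the lip.
- crossbar (a point): Centre of the loop's crossbar, a round bar 6 mm thick and 34 mm long, parallel to the pin, 89.7 mm from the loop's hinge. It hooks behind the keeper. Axes as the loop's.
- tab (a point): Centre of the loop's black grip knob, rigid with the loop, 18 mm beyond the crossbar along the loop's y and 32 mm along its z, on a stem 8 mm wide from the crossbar. Knob: a round-ended pin, 13 mm thick, 16 mm long along x. Pinched across its 16 mm (along x) from above, it pivots between the pads as the loop turns.
- lid (a joint): How far the sliding lid is drawn to the latch (-y), m. 0 = resting on its rubber seal, which resists with 2.5 N plus 5 N per mm and pushes the lid back. Latched it reads 0.0025 to 0.0095, depending on where the keeper is set. The lid carries the keeper and, 130 mm beyond lid_seat, a black push bar 16 mm high.
- lid_seat (a point): Point on the lid's flat top, level with the bin's top, 76 mm from the hinge along y when undrawn; moves with the lid; axes as the bin's. The keeper stands here. At its middle setting the crossbar, touching its post, is centred over this point. It is bolted in slots and stands on a screw: its true setting is NOT measured, up to 2.5 mm either way along y and 10 mm up or down.
- lid_far (a point): Point on the lid's top 12 mm beyond lid_seat. The keeper (steel, 24 mm wide, up to 18 mm above its ledge): post 6 mm thick, its back face 3 mm before the hooked bar's centre; behind it a ledge 12 mm (plus or minus 10) above the lid, ending 16 mm past that centre: the bar can be set down here, clear of the lip, at 6 mm/s or less (bare steel).
- lip (a point): Point of the lid (not of the keeper) where the lip's lower edge is at the keeper's middle setting. The lip slopes 45 degrees up and back to the post; its lower edge is 7.5 mm above the ledge, right over the seated bar, its nose 2.1 mm farther and higher. A bar lying on the ledge slides under it; one a few mm higher rides up it and off. Set the bar down by feel, slide it back till the post is felt, let go.
- jar: Bystander: closed glass jar, 64 mm across, 85 mm high, beside the bin; origin under its centre.
- bowl: Bystander: steel bowl, 120 mm across, 55 mm high, beyond one end of the bin; origin under its centre.
- cracker_stack: Bystander: stack of round crackers, 114 mm across, 30 mm high, beyond the latch end of the bin; origin under its centre.

How it is judged:
On the way, in this order (a step that is already met when the one before it is completed fails the run):
1. the loop's crossbar is behind the keeper, below its lip and bearing on it, with the lever still up (y of crossbar in the frame of lid_seat between -0.005 and 0.006 m and z of crossbar in the frame of lid_seat between 0.0035 and 0.029 m and contact force between loop and lid above 1 N and value of joint lever above 0.5 rad), for 0.2 s.
2. the lever is flat with the loop hooked and the lid drawn (value of joint lever below 0.06 rad and value of joint lid above 0.002 m and y of crossbar in the frame of lid_seat between -0.005 and 0.006 m and z of crossbar in the frame of lid_seat between 0.0035 and 0.029 m), for 0.2 s.
At the end, for the whole second after the job is handed in: The lever lies flat and still (within 0.06 rad of its stop), the lid is drawn at least 2 mm towards the latch, and the crossbar sits behind the keeper under its lip (between 5 mm before and 6 mm past the lid_seat point, its centre 3.5 to 29 mm above the lid) (all of step 2 and velocity of joint lever between -0.05 and 0.05 rad/s); the robot touches nothing.
It fails at once if the loop is rammed or yanked on the lid or keeper with more than 15 N while the fingers hold it (contact force between the fingers and loop above 2 N and contact force between loop and lid above 15 N).
It fails at once if the lever is pushed with more than 25 N (contact force between the fingers and loop below 1 N and contact force between any of the fingers, the arm and lever above 25 N).
It fails at once if the jar is shifted by more than 20 mm (distance of jar from where it was at the start of the episode above 0.02 m).
It fails at once if the bowl is shifted by more than 20 mm (distance of bowl from where it was at the start of the episode above 0.02 m).
It fails at once if the cracker stack is shifted by more than 20 mm (distance of cracker_stack from where it was at the start of the episode above 0.02 m).
It also fails if it takes over 72 s, if anything falls off the work surface, if the arm or the gripper's body presses on something with over 40 N, if the wrist force passes 120 N, or if a joint passes its speed limit or range.

## Robot

A 6-joint arm with a two-finger parallel gripper is mounted at the origin on the work surface. World frame = base frame: x ahead of the robot, y to its left, z up, the work surface at z = 0. Lengths are in m, angles in rad, forces in N, time in s.
With the tool pointing down it reaches from about 0.375 to 0.9 m from the base axis. Payload 3.1 kg.
Tool frame: the origin (TCP) lies at the very end of the fingers, on their centre line; the grasp point (between the pads) lies 19 mm behind it (manip.grasp_offset is the distance from the TCP to the grasp point, in m); y points along the fingers, z is the direction in which the jaws open and shut, and the axes are right-handed (so a half turn about y gives the same grasp; the last joint's range is limited). The gripper opens to 85 mm and grips with 20 to 120 N. Pads are 22 mm wide; open, the fingers measure 114 mm over their backs; the gripper's body (76 mm by 85 mm) begins 54 mm behind the grasp point. The pads swing forward as they close: fully open they stand 13 mm farther back than shut.
Start: joints at [1.143, 0.527, 1.433, -0, 1.181, -0.178], TCP at [0.154, 0.606, 0.231] pointing down, gripper open.
Joint ranges: [-3.08, 3.08], [-0.75, 2.2], [0.22, 2.44], [-1.43, 4.57], [0, 2.65], [-2.85, 2.85]. Speed limits (rad/s): [2.79, 2.79, 3.14, 3.14, 3.14, 3.14].

## Interface

Orientations are given as a unit quaternion [x, y, z, w].
In Python, from station import manip gives the robot as it stands.
- The arm moves only by the tool apply_moves, never from a script. Its argument "motion" is a list of rows, each a list of 5 numbers: the finger opening in mm, from 0 to 85.4, then the shift along the tool's x, y, z in units of 30 mm (1.0 is 30 mm), then the turn about the tool's y in units of 10 degrees (1.0 is 10 degrees). In form: [[fingers, x, y, z, twist], ...]. A call has 1 to 12 rows; each row is the pose to reach, as a shift and turn from the pose commanded when the call began, along the tool's axes at that moment; what a row does not reach only later rows make up. A row lasts 1/8 s, in which the tool goes at most 62.5 mm and 10.7 degrees, less where a joint would pass 70% of its speed; a pose out of reach is approached as far as the arm can. A call with a gripper value outside its range is refused whole. The fingers move at their own pace and stop on an object; "squeeze" is the grip in N (left out, the last holds). Time passes only in rows, so rows that repeat a pose let the fingers close. It gives the time, the measured TCP pose, the force and the opening at its end, in the units of the state.
- manip.sense(): the state, without advancing time (a new reading comes with each control period).
- manip.snapshot(name): name is "scene" or "top"; returns the picture (420x560x3 uint8, red, green, blue); there is no depth.
- manip.get_calibration(name): a dict with "intrinsics" (3x3 intrinsics, pixels), "extrinsics" (4x4, takes a point from camera to world coordinates). Camera axes: x right, y up, looking along -z (the intrinsics and any distortion apply to the point x, -y, -z); pixel columns grow to the right and rows downward; lengths in m; the calibration is good to about 2 mm. A picture is of the moment at which its call begins. get_calibration takes no time and is no camera call.
- manip.sign_off(): hands the job in, once; it reports no verdict.
The state is a dict: "t": time; "q": joint angles; "qd": joint speeds; "tau": joint torques, N m; "tcp_pos": TCP position; "tool_rot": TCP orientation; "force": force on the tool from outside, world axes, zero at the start; "ft_torque": the same for the moment, N m; "finger_gap": opening from 0.0 (shut) to 1.0 (fully open).
Only numpy, scipy, OpenCV 4.12 (cv2) and the standard library are available. Lean on these libraries where they do the work, as an engineer would, in place of code of your own. Each camera call takes 0.05 s, during which the arm holds its last target.

## Working session

There is one attempt and no reset: what is moved stays moved. The work goes in short steps, Python scripts to look and compute and a tool call to move; the robot and the scene stay as the last step left them, time stands still between calls to the robot, and variables do not carry over. Pictures are saved under pics/ and viewed, and the job is handed in when it is done.

Besides the shell and the picture viewer there is one more tool, called after ">>>" by a JSON object that holds its "op" and its "data", one argument or row to a line. apply_moves: Moves the arm, as the interface text tells. Its arguments: {"type":"object","properties":{"motion":{"type":"array"},"squeeze":{"type":"number"}},"required":["motion"]}

```bash
ls; mkdir -p pics; python3 - <<'E'
from station import manip
import cv2,numpy as np
np.set_printoptions(precision=4,suppress=True)
s=manip.sense();print(s)
for n in("scene","top"):
    im=manip.snapshot(n);cv2.imwrite(f"pics/{n}0.png",im[...,::-1])
    c=manip.get_calibration(n);print(n,c)
print(manip.grasp_offset)
E
```

```text
pics
{'t': 0.0, 'q': array([ 1.1425,  0.5285,  1.4339, -0.    ,  1.1814, -0.1785]), 'qd': array([ 0.0006,  0.0009,  0.0001, -0.    ,  0.0006,  0.0008]), 'tau': array([ -0.0006, -44.2354, -17.8025,  -0.0003,   0.0082,  -0.    ]), 'tcp_pos': array([0.1542, 0.6049, 0.2303]), 'tool_rot': array([ 0.7023, -0.0883,  0.0879, -0.7009]), 'force': array([0.1217, 0.025 , 0.1435]), 'ft_torque': array([-0.0244, -0.0005,  0.0336]), 'finger_gap': 0.9988338144203158}
scene {'intrinsics': array([[469.0071,   0.    , 280.5352],
       [  0.    , 469.0071, 204.6285],
       [  0.    ,   0.    ,   1.    ]]), 'extrinsics': array([[ 0.7037, -0.4733,  0.5299,  1.2793],
       [ 0.7102,  0.4495, -0.5418, -0.5942],
       [ 0.0183,  0.7576,  0.6524,  0.9243],
       [ 0.    ,  0.    ,  0.    ,  1.    ]])}
top {'intrinsics': array([[460.4689,   0.    , 274.8418],
       [  0.    , 460.4689, 207.8995],
       [  0.    ,   0.    ,   1.    ]]), 'extrinsics': array([[ 0.0204,  0.9987, -0.0465,  0.5802],
       [-0.9997,  0.021 ,  0.0116,  0.0631],
       [ 0.0125,  0.0463,  0.9989,  1.335 ],
       [ 0.    ,  0.    ,  0.    ,  1.    ]])}
0.0187
```

View pics/scene0.png

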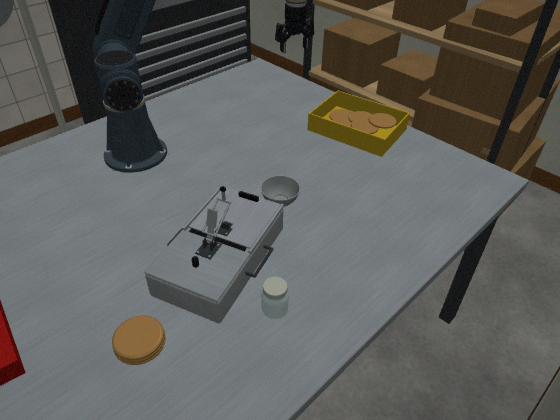

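View pics/top0.png

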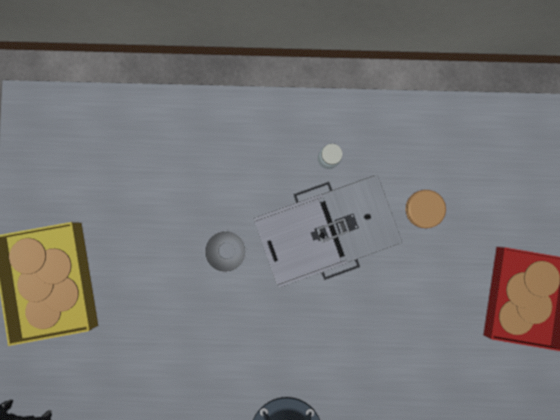

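```bash
python3 - <<'E'
import cv2
a=cv2.imread('pics/top0.png')[160:300,240:420];cv2.imwrite('pics/top0z.png',cv2.resize(a,None,fx=4.2,fy=4.2,interpolation=cv2.INTER_CUBIC))
a=cv2.imread('pics/scene0.png')[170:320,140:300];cv2.imwrite('pics/scene0z.png',cv2.resize(a,None,fx=4,fy=4,interpolation=cv2.INTER_CUBIC))
E
```

```text
(no output)
```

View pics/top0z.png

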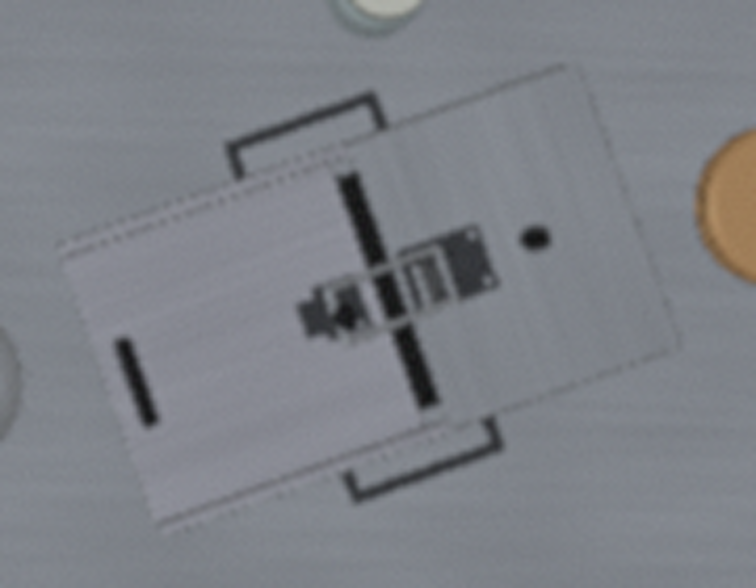

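View pics/scene0z.png

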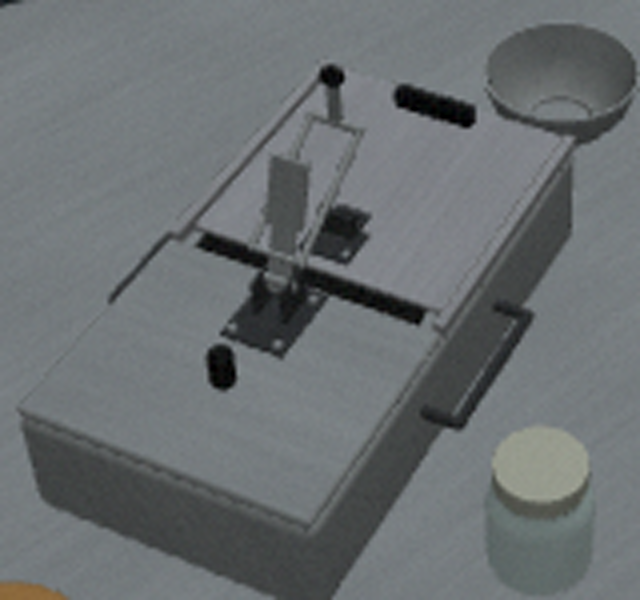

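```bash
cat > h.py <<'E'
from station import manip
import cv2,numpy as np
np.set_printoptions(precision=4,suppress=True)
def cal(n):
    c=manip.get_calibration(n);return c['intrinsics'],c['extrinsics']
def ray(n,uv):
    K,E=cal(n);p=np.linalg.inv(K)@np.array([uv[0],uv[1],1.]);d=E[:3,:3]@np.array([p[0],-p[1],-p[2]]);return E[:3,3],d/np.linalg.norm(d)
def onz(n,uv,z):
    o,d=ray(n,uv);return o+d*(z-o[2])/d[2]
def onplane(n,uv,p0,nn):
    o,d=ray(n,uv);return o+d*((p0-o)@nn)/(d@nn)
def proj(n,P):
    K,E=cal(n);c=E[:3,:3].T@(np.asarray(P)-E[:3,3]);c=np.array([c[0],-c[1],-c[2]]);q=K@c;return q[:2]/q[2]
E
python3 - <<'E'
from h import *
for n in('top','scene'):
    im=cv2.imread(f'pics/{n}0.png');g=im.max(axis=2)
    m=(g<45).astype('uint8');k,l,st,ce=cv2.connectedComponentsWithStats(m)
    for i in range(1,k):
        x,y,w,h,a=st[i]
        box=(240,165,420,295) if n=='top' else (140,170,300,320)
        if a>=6 and box[0]<ce[i][0]<box[2] and box[1]<ce[i][1]<box[3]: print(n,ce[i],st[i], onz(n,ce[i],.09))
# corners, zoomed by eye
for p in[(577,63),(682,345),(61,243),(160,527)]:
    uv=(240+(p[0]+.5)/4.2-.5,160+(p[1]+.5)/4.2-.5);print('top',uv,onz('top',uv,.09))
for p in[(20,410),(310,527),(577,140)]:
    uv=(140+(p[0]+.5)/4-.5,170+(p[1]+.5)/4-.5);print('scene',uv,onz('scene',uv,.09))
E
```

```text
top [325.8529 211.7206] [322 202   9  21  68] [ 0.6307 -0.0897  0.09  ]
top [366.9333 216.4   ] [365 215   5   4  15] [ 0.6203 -0.2014  0.09  ]
top [332.4 230. ] [330 226   6   9  30] [ 0.5816 -0.1082  0.09  ]
top [322.0526 234.7368] [320 232   5   6  19] [ 0.5682 -0.0804  0.09  ]
top [338.5763 246.6949] [335 238   8  18  59] [ 0.5369 -0.1256  0.09  ]
top [272.2632 250.7368] [269 242   8  19  38] [0.5225 0.0533 0.09  ]
scene [222.6087 188.9565] [220 187   6   5  23] [0.4408 0.0276 0.09  ]
scene [248.463  196.3426] [239 192  20  10 108] [0.5153 0.0588 0.09  ]
scene [225.0377 225.9057] [220 222  11   9  53] [ 0.5629 -0.0646  0.09  ]
scene [200.2277 236.3465] [190 229  18  20 101] [ 0.5494 -0.1341  0.09  ]
scene [224.8115 243.911 ] [209 237  37  14 191] [ 0.6126 -0.1065  0.09  ]
scene [266.4545 247.2727] [264 246   7   3  11] [ 0.6923 -0.0399  0.09  ]
scene [194.9492 261.5085] [192 257   7  10  59] [ 0.6088 -0.1951  0.09  ]
scene [265.375 259.5  ] [263 256   6   8   8] [ 0.72   -0.0697  0.09  ]
scene [252.0357 273.5714] [245 268  16   9  28] [ 0.7306 -0.1224  0.09  ]
top (377.0, 174.61904761904762) [ 0.7347 -0.2277  0.09  ]
top (402.0, 241.76190476190476) [ 0.5536 -0.2974  0.09  ]
top (254.14285714285714, 217.47619047619048) [0.6111 0.1041 0.09  ]
top (277.7142857142857, 285.0952380952381) [0.4308 0.0367 0.09  ]
scene (144.625, 272.125) [ 0.555 -0.299  0.09 ]
scene (217.125, 301.375) [ 0.7369 -0.2311  0.09  ]
scene (283.875, 204.625) [0.608  0.1052 0.09  ]
```

```bash
cat >> h.py <<'E'
yaw=.364;C=np.array([.582,-.0965,0])
YB=np.array([-np.sin(yaw),np.cos(yaw),0]);XB=np.array([np.cos(yaw),np.sin(yaw),0])
H=C-.045*YB+np.array([0,0,.115])
def tob(P): # relative to hinge pin: x,Y,Z mm
    d=np.asarray(P)-H;return 1e3*np.array([d@XB,d@YB,d[2]])
def tri(a,b):
    o1,d1=ray('top',a);o2,d2=ray('scene',b)
    t=np.linalg.lstsq(np.c_[d1,-d2],o2-o1,rcond=None)[0];p,q=o1+t[0]*d1,o2+t[1]*d2
    return (p+q)/2,np.linalg.norm(p-q)*1e3
def frombh(x,Y,Z): return H+1e-3*(x*XB+Y*YB)+np.array([0,0,Z*1e-3])
E
python3 - <<'E'
from h import *
for nm,a,b in[('knob',(322.05,234.74),(222.6,188.96)),('pushbar',(272.26,250.74),(248.46,196.34)),('bumper',(366.93,216.4),(194.95,261.5))]:
    P,e=tri(a,b);print(nm,P,e,tob(P))
def z2(n,p):
    return (240+(p[0]+.5)/4.2-.5,160+(p[1]+.5)/4.2-.5) if n=='top' else (140+(p[0]+.5)/4-.5,170+(p[1]+.5)/4-.5)
# scene: lever top edge ends, crossbar ends, loop bottom ends
for nm,p in [('levtopL',(272,157)),('levtopR',(308,165)),('barL',(310,118)),('barR',(362,131)),('levbot',(282,285)),('knob',(332,76))]:
    uv=z2('scene',p);print(nm,uv,tob(onplane('scene',uv,H,XB)))
E
```

```text
knob [ 0.5689 -0.0664  0.2169] 1.652486227147839 [ -1.5284  77.8082 101.865 ]
pushbar [0.5226 0.0531 0.0976] 0.7089545643576527 [ -2.29   205.9484 -17.3605]
bumper [ 0.6192 -0.1999  0.1018] 2.3998983715249915 [ -2.0506 -64.8319 -13.1719]
levtopL (207.625, 208.875) [-0.      4.1014 97.3255]
levtopR (216.625, 210.875) [ 0.     39.9035 62.628 ]
barL (217.125, 199.125) [-0.     46.6288 94.283 ]
barR (230.125, 202.375) [  0.     103.7688  40.2506]
levbot (210.125, 240.875) [ 0.     -0.1928 -2.5101]
knob (222.625, 188.625) [ -0.      74.1207 106.1447]
```

```bash
sed -i 's/^yaw=.*/yaw=.364;C=np.array([.582,-.0965,0])-.002*np.array([np.cos(.364),np.sin(.364),0])/' h.py
cat >> h.py <<'E'
from scipy.optimize import fsolve
def fk(th,ph):  # ph: loop elevation angle above +Y; returns hinge,bar,knob,lever end (Y,Z) mm from pin
    d=np.array([-np.cos(th),np.sin(th)]);n=np.array([np.sin(th),np.cos(th)])
    h=19.6*d-4.2*n;u=np.array([np.cos(ph),np.sin(ph)]);v=np.array([-np.sin(ph),np.cos(ph)])
    return h,h+89.7*u,h+107.7*u+32*v,74*d+5.5*n
def ik_knob(Y,Z,g=(1.8,.5)): return fsolve(lambda q:fk(*q)[2]-np.array([Y,Z]),g)
def ik_bar(Y,Z,g=(1.8,-.3)): return fsolve(lambda q:fk(*q)[1]-np.array([Y,Z]),g)
E
python3 - <<'E'
from h import *
def z2(n,p):
    return (240+(p[0]+.5)/4.2-.5,160+(p[1]+.5)/4.2-.5) if n=='top' else (140+(p[0]+.5)/4-.5,170+(p[1]+.5)/4-.5)
P,e=tri((322.05,234.74),(222.6,188.96));k=tob(P);print('knob',k)
for nm,n,p in [('levtop','scene',(290,160)),('bar','scene',(336,124.5)),('levtop','top',(385,297)),('bar','top',(337,317)),('knob','scene',(332,76))]:
    t=tob(onplane(n,z2(n,p),H,XB));print(nm,n,t, np.hypot(*t[1:]))
q=ik_knob(k[1],k[2]);print(q);print(fk(*q))
for th in(1.7,1.8,1.9,2.0):
  for ph in(.4,.5,.6): print(th,ph,*fk(th,ph)[1:3], 82*np.array([-np.cos(th),np.sin(th)]))
for zb in(-20,-10,0):
  for Y in(87,76):
    q=ik_bar(Y,zb);print(Y,zb,q,fk(*q)[2])
s=manip.sense();from scipy.spatial.transform import Rotation as R
M=R.from_quat(s['tool_rot']).as_matrix();print(M,XB)
E
```

```text
knob [  0.4716  77.8082 101.865 ]
levtop scene [-0.     24.6286 77.9793] 81.77615698629003
bar scene [-0.     77.3934 65.0275] 101.08573528798854
levtop top [-0.     43.6857 25.0154] 50.34094499466674
bar top [ 0.     79.0876 57.3564] 97.69653280677986
knob scene [  0.      77.2506 103.1806] 128.89491474047233
[1.8232 0.5272]
(array([ 0.8278, 20.0278]), array([78.3503, 65.1539]), array([ 77.8082, 101.865 ]), array([23.8059, 70.2818]))
1.7 0.4 [80.9795 54.9086] [85.0972 91.3921] [10.5652 81.3165]
1.7 0.5 [77.0795 62.9822] [77.5344 99.6945] [10.5652 81.3165]
1.7 0.6 [72.393  70.6262] [ 69.1804 107.2005] [10.5652 81.3165]
1.8 0.4 [82.9822 54.9725] [87.0999 91.456 ] [18.6306 79.8555]
1.8 0.5 [79.0822 63.0461] [79.537  99.7584] [18.6306 79.8555]
1.8 0.6 [74.3956 70.6901] [ 71.1831 107.2644] [18.6306 79.8555]
1.9 0.4 [84.9812 54.8361] [89.0989 91.3196] [26.5097 77.5966]
1.9 0.5 [81.0812 62.9098] [81.536  99.6221] [26.5097 77.5966]
1.9 0.6 [76.3946 70.5537] [ 73.1821 107.128 ] [26.5097 77.5966]
2.0 0.4 [86.9566 54.5009] [91.0743 90.9844] [34.124  74.5624]
2.0 0.5 [83.0566 62.5745] [83.5115 99.2868] [34.124  74.5624]
2.0 0.6 [78.37   70.2185] [ 75.1575 106.7928] [34.124  74.5624]
87 -20 [ 2.0987 -0.4504] [117.135    0.9734]
76 -20 [ 1.5544 -0.4564] [106.2596   0.7932]
87 -10 [ 1.9034 -0.3398] [114.6364  14.1708]
76 -10 [ 1.2996 -0.3146] [103.0192  14.8589]
87 0 [ 1.7603 -0.2253] [111.6943  27.1697]
76 0 [ 1.1218 -0.1775] [99.3661 28.3201]
[[ 0.969  -0.0008  0.2472]
 [-0.2472 -0.0018  0.969 ]
 [-0.0004 -1.     -0.002 ]] [0.9345 0.356  0.    ]
```

```bash
cat >> h.py <<'E'
from scipy.spatial.transform import Rotation as R
def delta(P,Pc=None):
    s=manip.sense();M=R.from_quat(s['tool_rot']).as_matrix();return M.T@(np.asarray(P)-s['tcp_pos'])/.03
E
python3 - <<'E'
from h import *
K=frombh(0,77.8,101.9);print(K,delta(K+[0,0,.03]),delta(K-[0,0,.017]))
E
```

```text
[ 0.5685 -0.0666  0.2169] [ 18.9136  -0.5206 -18.278 ] [ 18.9141   1.0461 -18.2749]
```

>>> {"op": "apply_moves", "data": {
  "motion": [
    [32,1.5,-0.5,-1.4,0.5],
    [32,3,-0.5,-2.9,1],
    [32,4.5,-0.5,-4.3,1.5],
    [32,6,-0.5,-5.8,2],
    [32,7.5,-0.5,-7.2,2.5],
    [32,9,-0.5,-8.7,3],
    [32,10.5,-0.5,-10.1,3.5],
    [32,12,-0.5,-11.6,4],
    [32,13.5,-0.5,-13,4.5],
    [32,15,-0.5,-14.5,5],
    [32,16.5,-0.5,-16,5.49],
    [32,18,-0.5,-17.4,5.49]
  ],
  "squeeze": 30
}}

```text
t: 1.6
tcp_pos: [0.5476, -0.0331, 0.246]
tool_rot: [-0.582, 0.402, -0.402, 0.582]
force: [0.3, 1.2, -0.1]
finger_gap: 0.375
```

```bash
python3 - <<'E'
from h import *
K=frombh(0,77.8,101.9);print(delta(K+[0,0,.03]),delta(K-[0,0,.017]));s=manip.sense()
M=R.from_quat(s['tool_rot']).as_matrix();print(M,YB,XB,tob(s['tcp_pos']),s['t'])
E
```

```text
[ 1.2882 -0.0301  0.2572] [1.2892 1.5365 0.2578]
[[ 0.3538 -0.0006  0.9353]
 [-0.9353  0.0005  0.3538]
 [-0.0006 -1.     -0.0004]] [-0.356   0.9345  0.    ] [0.9345 0.356  0.    ] [ -7.6256 116.4635 131.0236] 1.6
```

>>> {"op": "apply_moves", "data": {
  "motion": [
    [32,0.65,0,0.13,0],
    [32,1.28,0,0.25,0],
    [32,1.28,0,0.25,0]
  ]
}}

```text
t: 1.98
tcp_pos: [0.5677, -0.0644, 0.246]
tool_rot: [0.582, -0.402, 0.401, -0.582]
force: [0.1, -0.6, 0.1]
finger_gap: 0.377
```

```bash
python3 - <<'E'
from h import *
s=manip.sense();print(s['force'],tob(s['tcp_pos']),s['t'],s['finger_gap'])
K=frombh(0,77.8,101.9);print(delta(K-[0,0,.017]))
for n,b in(('top',(270,180,390,280)),('scene',(160,120,290,260))):
    im=manip.snapshot(n)[...,::-1];cv2.imwrite(f'pics/{n}1.png',im)
    cv2.imwrite(f'pics/{n}1z.png',cv2.resize(im[b[1]:b[3],b[0]:b[2]],None,fx=4.2,fy=4.2,interpolation=cv2.INTER_CUBIC))
print(proj('top',s['tcp_pos']),proj('scene',s['tcp_pos']))
E
```

```text
[ 0.1113 -0.5787  0.1341] [  0.0303  80.0526 131.0124] 1.975 0.3770908879598967
[ 0.0761  1.537  -0.0002]
[322.9028 235.6176] [222.4942 178.7585]
```

View pics/scene1z.png

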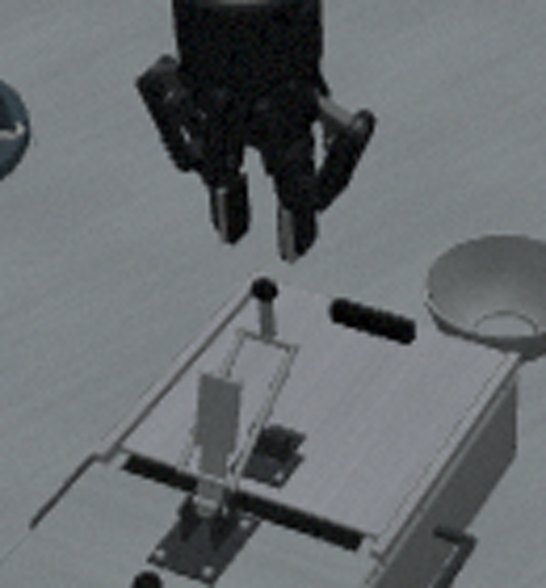

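>>> {"op": "apply_moves", "data": {
  "motion": [
    [32,0.05,0.5,0,0],
    [32,0.08,1.0,0,0],
    [32,0.08,1.4,0,0],
    [32,0.08,1.54,0,0],
    [32,0.08,1.54,0,0],
    [24,0.08,1.54,0,0],
    [18,0.08,1.54,0,0],
    [14,0.08,1.54,0,0],
    [10,0.08,1.54,0,0],
    [10,0.08,1.54,0,0]
  ],
  "squeeze": 35
}}

```text
t: 3.32
tcp_pos: [0.5677, -0.0665, 0.2001]
tool_rot: [0.582, -0.402, 0.401, -0.582]
force: [-4.0, -0.9, 1.1]
finger_gap: 0.148
```

```bash
python3 - <<'E'
from h import *
s=manip.sense();print(s['force'],tob(s['tcp_pos']),s['t'],s['finger_gap']*85.4)
for n,b in(('scene',(160,120,290,260)),):
    im=manip.snapshot(n)[...,::-1];cv2.imwrite(f'pics/{n}2.png',im)
    cv2.imwrite(f'pics/{n}2z.png',cv2.resize(im[b[1]:b[3],b[0]:b[2]],None,fx=4.2,fy=4.2,interpolation=cv2.INTER_CUBIC))
E
```

```text
[-3.9763 -0.9082  1.0884] [-0.6438 78.1212 85.1061] 3.325 12.670351224072318
```

View pics/scene2z.png

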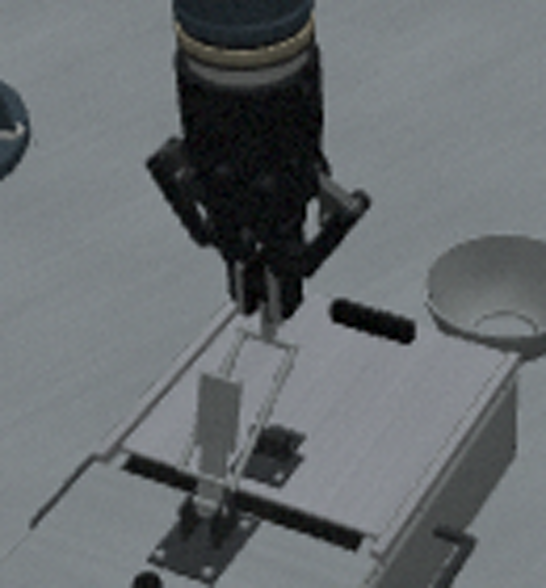

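```bash
python3 - <<'E'
from h import *
im=cv2.imread('pics/scene2.png')
b=(205,210,245,240);z=cv2.resize(im[b[1]:b[3],b[0]:b[2]],None,fx=18,fy=18,interpolation=cv2.INTER_CUBIC);z=cv2.convertScaleAbs(z,alpha=1.6)
# project keeper predicted for heights
for dz,col in((-10,(0,0,255)),(0,(0,255,0)),(10,(255,0,0))):
    for x in(-12,12):
        for Y,Z in((76-3,-25+12+dz),(73,-25+12+18+dz),(67,-25+12+18+dz),(92,-25+12+dz),(67,-25),(92,-25)):
            p=(proj('scene',frombh(x,Y,Z))-[b[0],b[1]]+.5)*18;cv2.circle(z,tuple(int(v) for v in p),3,col,-1)
cv2.imwrite('pics/keep.png',z)
E
```

```text
(no output)
```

View pics/keep.png

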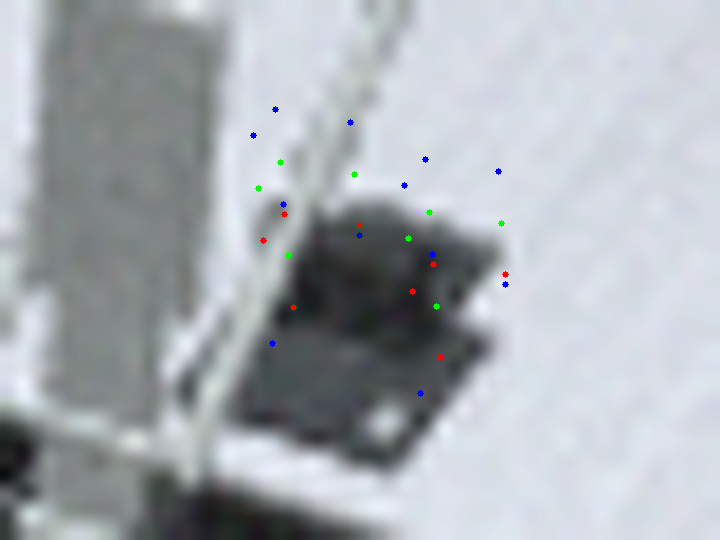

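```bash
cat >> h.py <<'E'
OFF=np.array([-0.3,16.8]) # knob minus TCP
def tcp_for_bar(Y,Z,g=(1.8,-.3)):
    q=ik_bar(Y,Z,g);return fk(*q)[2]-OFF,q
E
python3 - <<'E'
from h import *
t0=tob(manip.sense()['tcp_pos']);print(t0)
g=(1.82,.52)
for Y,Z in[(78.35,65.1),(80,62),(82,56),(84,49),(86,42),(87,35),(87,28),(87,21),(87,15),(87,10),(87,5),(87,0),(87,-3),(87,-5),(87,-10),(87,-15),(87,-20)]:
    p,q=tcp_for_bar(Y,Z,g);g=q;print(Y,Z,q,p, 'dx %.3f dy %.3f'%(-(p[0]-t0[1])/30,-(p[1]-t0[2])/30))
E
```

```text
[-0.6265 78.1251 85.0646]
78.35 65.1 [1.8216 0.5264] [78.134  85.0115] dx -0.000 dy 0.002
80 62 [1.818  0.4869] [81.2364 81.9032] dx -0.104 dy 0.105
82 56 [1.773  0.4124] [85.9636 75.7319] dx -0.261 dy 0.311
84 49 [1.7374 0.3289] [90.9984 68.2989] dx -0.429 dy 0.559
86 42 [1.7337 0.2475] [95.9107 60.6349] dx -0.593 dy 0.814
87 35 [1.7102 0.1681] [99.6928 52.7604] dx -0.719 dy 1.077
87 28 [1.6652 0.0903] [102.34    44.6932] dx -0.807 dy 1.346
87 21 [1.6471 0.0127] [104.893   36.4255] dx -0.892 dy 1.621
87 15 [ 1.6535 -0.0544] [107.0142  29.1734] dx -0.963 dy 1.863
87 10 [ 1.6745 -0.1109] [108.7317  23.0108] dx -1.020 dy 2.068
87 5 [ 1.7101 -0.1679] [110.3955  16.7411] dx -1.076 dy 2.277
87 0 [ 1.7603 -0.2253] [111.9943  10.3697] dx -1.129 dy 2.490
87 -3 [ 1.7974 -0.2598] [112.9163   6.5022] dx -1.160 dy 2.619
87 -5 [ 1.8249 -0.2828] [113.5133   3.9073] dx -1.180 dy 2.705
87 -10 [ 1.9034 -0.3398] [114.9364  -2.6292] dx -1.227 dy 2.923
87 -15 [ 1.9949 -0.3959] [116.2481  -9.2167] dx -1.271 dy 3.143
87 -20 [ 2.0987 -0.4504] [117.435  -15.8266] dx -1.310 dy 3.363
```

>>> {"op": "apply_moves", "data": {
  "motion": [
    [10,-0.05,0.05,-0.01,0],
    [10,-0.1,0.1,-0.02,0],
    [10,-0.18,0.2,-0.02,0],
    [10,-0.26,0.31,-0.02,0],
    [10,-0.35,0.43,-0.02,0],
    [10,-0.43,0.56,-0.02,0],
    [10,-0.51,0.69,-0.02,0],
    [10,-0.59,0.81,-0.02,0],
    [10,-0.66,0.95,-0.02,0],
    [10,-0.72,1.08,-0.02,0],
    [10,-0.76,1.21,-0.02,0],
    [10,-0.81,1.35,-0.02,0]
  ]
}}

```text
t: 4.88
tcp_pos: [0.5597, -0.045, 0.1592]
tool_rot: [0.582, -0.401, 0.402, -0.582]
force: [-4.4, -3.9, 0.1]
finger_gap: 0.153
```

```bash
cat > look.py <<'E'
from h import *
import sys
k=sys.argv[1]
s=manip.sense();f=s['force'];print('F x,Y,Z',f@XB,f@YB,f[2],'tcp',tob(s['tcp_pos']),'t',s['t'])
t=tob(s['tcp_pos']);q=ik_knob(*(t[1:]+OFF),g=(1.75,-.1));print('q',q,'bar',fk(*q)[1])
if k!='0':
  for n,b in(('scene',(165,150,265,260)),('top',(290,190,370,260))):
    if n[0] not in sys.argv[2]: continue
    im=manip.snapshot(n)[...,::-1];cv2.imwrite(f'pics/{n}{k}.png',im)
    f=5.4 if n=='scene' else 8
    cv2.imwrite(f'pics/{n}{k}z.png',cv2.convertScaleAbs(cv2.resize(im[b[1]:b[3],b[0]:b[2]],None,fx=f,fy=f,interpolation=cv2.INTER_CUBIC),alpha=1.5))
E
python3 look.py 3 s
```

```text
F x,Y,Z -5.5569909474683525 -2.097460545647853 0.06802174148043394 tcp [ -0.4929 101.067   44.191 ] t 4.875
q [1.5951 0.0876] bar [85.634  27.5396]
```

View pics/scene3z.png

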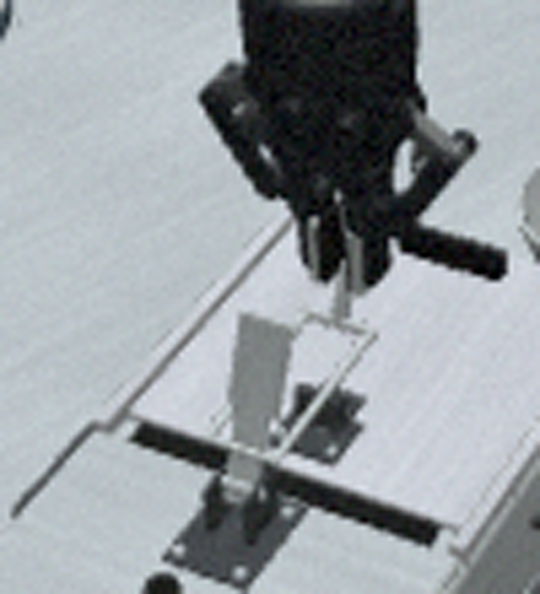

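>>> {"op": "apply_moves", "data": {
  "motion": [
    [10,-0.04,0.14,-0.02,0],
    [10,-0.08,0.28,-0.04,0],
    [10,-0.12,0.4,-0.04,0],
    [10,-0.15,0.51,-0.04,0],
    [10,-0.18,0.62,-0.04,0],
    [10,-0.21,0.72,-0.04,0],
    [10,-0.24,0.83,-0.04,0],
    [10,-0.27,0.93,-0.04,0],
    [10,-0.29,1.0,-0.04,0],
    [10,-0.31,1.07,-0.04,0],
    [10,-0.32,1.12,-0.04,0],
    [10,-0.33,1.14,-0.04,0]
  ]
}}

```text
t: 6.42
tcp_pos: [0.5576, -0.0386, 0.126]
tool_rot: [0.583, -0.398, 0.404, -0.582]
force: [1.6, -9.9, 0.1]
finger_gap: 0.119
```

```bash
python3 look.py 4 s
```

```text
F x,Y,Z -2.063393755851111 -9.807807989367337 0.055282939103858675 tcp [ -0.1396 107.8014  11.0449] t 6.425
q [ 1.5532 -0.2147] bar [83.0975  0.4141]
```

View pics/scene4z.png

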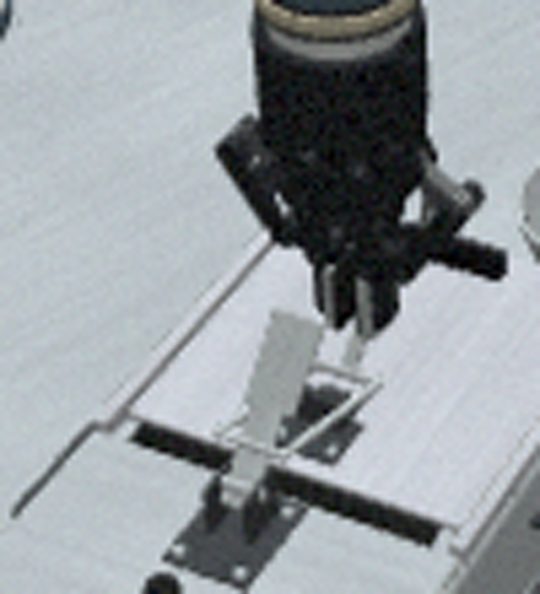

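```bash
python3 - <<'E'
from h import *
def z(p): return (165+(p[0]+.5)/5.4-.5,150+(p[1]+.5)/5.4-.5)
for nm,p in(('levtip3',(267,321)),('bar3',(340,323)),('levtip',(298,321)),('bar',(343,376)),('stem',(355,352)),('fingertip',(343,325))):
    t=tob(onplane('scene',z(p),H,XB));print(nm,t,np.hypot(*t[1:]),np.pi-np.arctan2(t[2],t[1]))
E
```

```text
levtip3 [-0.     32.7484 73.3895] 80.3646814209077 1.990508438149867
bar3 [ 0.     92.434  24.8853] 95.7252198836551 2.8786053671249525
levtip [-0.     57.2305 54.0044] 78.68804109629173 2.385189426343756
bar [-0.     91.6243 -8.0627] 91.97833270236802 3.2293639726962047
stem [ -0.     103.9089  -2.6713] 103.94326585609487 3.1672954466857726
fingertip [-0.     94.9327 21.654 ] 97.37101460100334 2.9173305578919164
```

```bash
python3 look.py 5 st; python3 - <<'E'
from h import *
im=cv2.imread('pics/scene5.png');b=(205,190,255,230)
z=cv2.convertScaleAbs(cv2.resize(im[b[1]:b[3],b[0]:b[2]],None,fx=15,fy=15,interpolation=cv2.INTER_CUBIC),alpha=2.5)
s=manip.sense();t=tob(s['tcp_pos'])
for Y,Z,c in((t[1],t[2],(0,0,255)),(t[1],t[2]+18.7,(0,255,0)),(123.8,16.5,(255,0,0))):
    p=(proj('scene',frombh(0,Y,Z))-[b[0],b[1]]+.5)*15;cv2.circle(z,tuple(int(v) for v in p),4,c,-1)
cv2.imwrite('pics/k5.png',z)
E
```

```text
F x,Y,Z -2.612556345565439 -9.297064112248624 0.8224759860691437 tcp [ -0.1298 107.7913  11.0322] t 6.475
q [ 1.5527 -0.2148] bar [83.0849  0.4036]
```

View pics/k5.png

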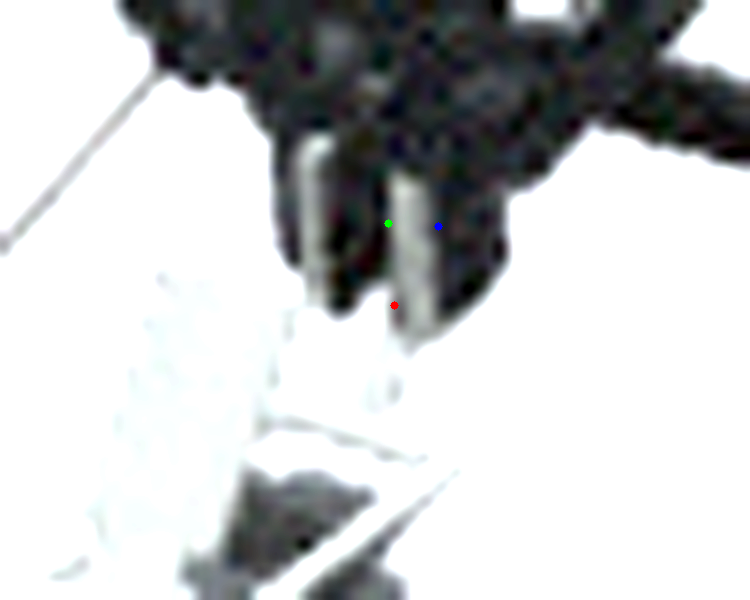

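View pics/top5z.png

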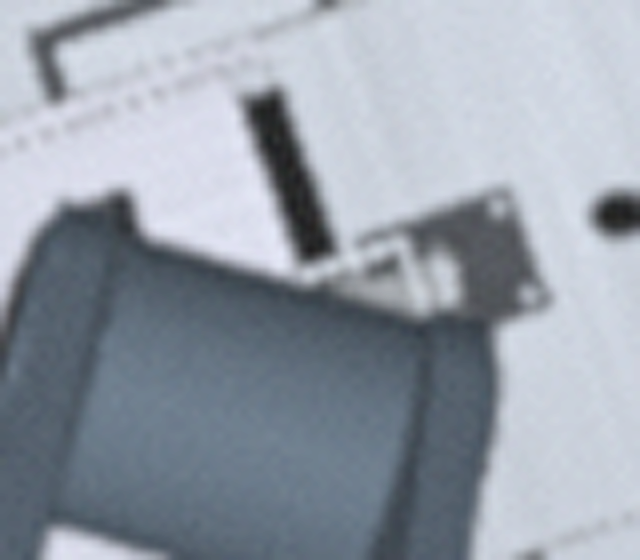

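```bash
python3 - <<'E'
from h import *
a=[]
for n,b in(('scene2',(205,165,245,205)),('scene3',(205,170,245,210)),('scene5',(210,190,250,230))):
    im=cv2.imread(f'pics/{n}.png').astype(float)[b[1]:b[3],b[0]:b[2]]
    im=255*(im/255)**.6
    a.append(cv2.resize(im,None,fx=6.6,fy=12,interpolation=cv2.INTER_CUBIC))
    a[-1]=cv2.resize(im,(266,266),interpolation=cv2.INTER_CUBIC)
cv2.imwrite('pics/cmp.png',np.hstack(a).clip(0,255))
E
```

```text
[ WARN:0@0.195] global loadsave.cpp:1063 imwrite_ Unsupported depth image for selected encoder is fallbacked to CV_8U.
```

View pics/cmp.png

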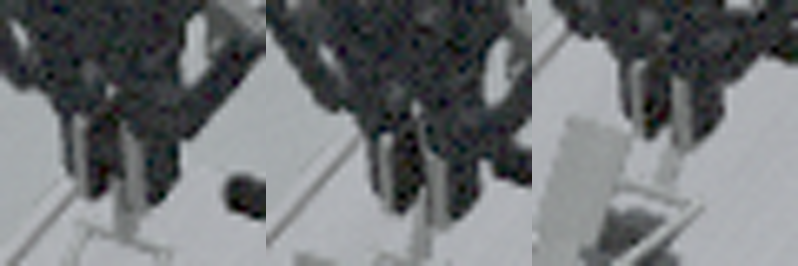

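>>> {"op": "apply_moves", "data": {
  "motion": [
    [32,0,0,0,0],
    [32,0,0,0,0],
    [32,0,0,0,0],
    [32,0,-0.6,0,0],
    [32,0,-1.4,0,0],
    [32,0,-2.2,0,0],
    [32,0,-2.6,0,0],
    [32,0,-2.6,0,0]
  ]
}}

```text
t: 7.58
tcp_pos: [0.5551, -0.0352, 0.204]
tool_rot: [-0.582, 0.401, -0.402, 0.582]
force: [0.9, -0.5, 0.7]
finger_gap: 0.376
```

```bash
python3 look.py 6 st
```

```text
F x,Y,Z 0.6566936796905405 -0.7359426165370756 0.677641368210197 tcp [ -1.3191 111.8437  89.0033] t 7.575
q [2.5966 0.4703] bar [94.5452 54.3989]h.py:29: RuntimeWarning: The iteration is not making good progress, as measured by the 
 improvement from the last ten iterations.
  def ik_knob(Y,Z,g=(1.8,.5)): return fsolve(lambda q:fk(*q)[2]-np.array([Y,Z]),g)
```

View pics/scene6z.png

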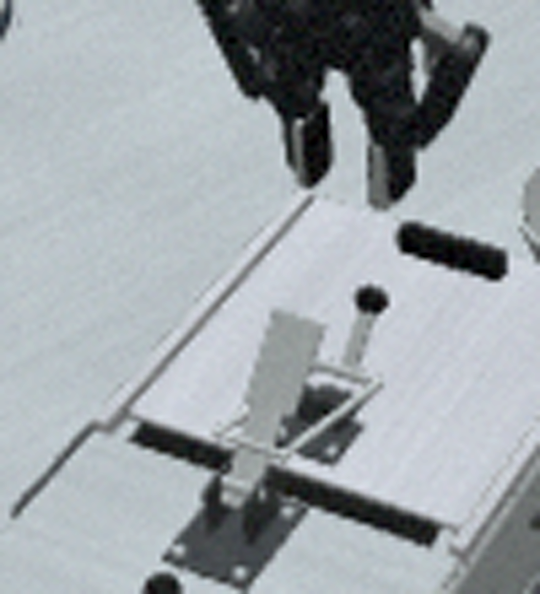

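View pics/top6z.png

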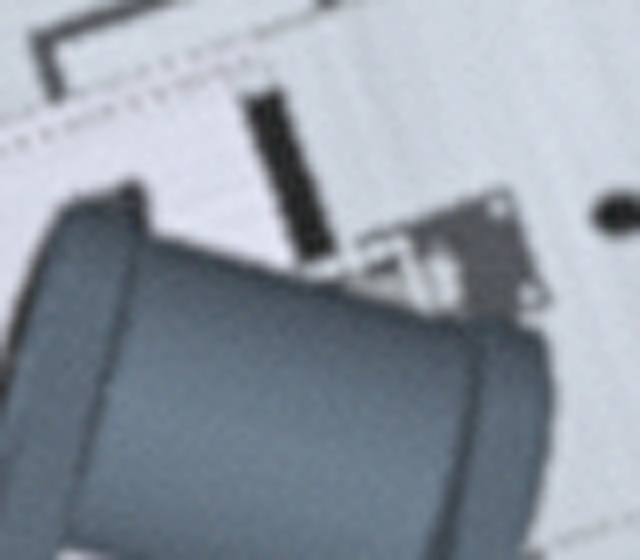

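```bash
python3 - <<'E'
from h import *
def z(p): return (165+(p[0]+.5)/5.4-.5,150+(p[1]+.5)/5.4-.5)
im=cv2.imread('pics/scene6.png');g=im.max(axis=2);m=(g<45).astype('uint8');k,l,st,ce=cv2.connectedComponentsWithStats(m)
for i in range(1,k):
    if 195<ce[i][1]<215 and 225<ce[i][0]<240: print(ce[i],st[i])
for nm,p in(('knob',(371,300)),('levtip',(298,319)),('bar',(343,376)),('tips',(350,195))):
    t=tob(onplane('scene',z(p),H,XB));print(nm,z(p),t,np.hypot(*t[1:]),np.pi-np.arctan2(t[2],t[1]))
s=manip.sense();print(proj('scene',s['tcp_pos']))
for th in(2.2,2.3,2.4):
  for ph in(-.3,-.25,-.2,-.15,-.1):print(th,ph,[(x,proj('scene',frombh(0,*x))) for x in fk(th,ph)[1:3]])
E
```

```text
[233.2381 205.3333] [231 203   6   5  21]
knob (233.2962962962963, 205.14814814814815) [  0.     121.6067  16.3849] 122.70559034471263 3.0076625840851023
levtip (219.77777777777777, 208.66666666666666) [-0.     57.3734 55.0896] 79.5397712939098 2.3764984487529546
bar (228.11111111111111, 219.22222222222223) [-0.     91.6243 -8.0627] 91.97833270236802 3.2293639726962047
tips (229.4074074074074, 185.7037037037037) [  0.     108.9748  89.4216] 140.9671387115798 2.454433386056657
[229.3274 185.2683]
2.2 -0.3 [(array([93.8326, -8.1899]), array([228.535 , 218.7351])), (array([120.4853,  17.0615]), array([233.0737, 205.2058]))]
2.2 -0.25 [(array([95.0504, -3.8739]), array([228.6765, 217.2066])), (array([120.4077,  22.678 ]), array([232.9547, 203.5697]))]
2.2 -0.2 [(array([96.0509,  0.4976]), array([228.7759, 215.7083])), (array([120.0495,  28.2837]), array([232.7823, 201.9906]))]
2.2 -0.15 [(array([96.8317,  4.9136]), array([228.8326, 214.2433])), (array([119.4116,  33.8644]), array([232.5561, 200.4725]))]
2.2 -0.1 [(array([97.3908,  9.3632]), array([228.8464, 212.815 ])), (array([118.4956,
[... 632 characters left out ...]
[120.2837,  38.5023]), array([232.6336, 198.8836]))]
2.4 -0.3 [(array([ 97.3097, -10.172 ]), array([229.2368, 218.481 ])), (array([123.9624,  15.0794]), array([233.7604, 204.9935]))]
2.4 -0.25 [(array([98.5274, -5.856 ]), array([229.379 , 216.9567])), (array([123.8848,  20.6959]), array([233.6439, 203.3617]))]
2.4 -0.2 [(array([99.5279, -1.4845]), array([229.4793, 215.4625])), (array([123.5266,  26.3016]), array([233.4742, 201.7868]))]
2.4 -0.15 [(array([100.3087,   2.9315]), array([229.5372, 214.0016])), (array([122.8886,  31.8823]), array([233.2511, 200.2727]))]
2.4 -0.1 [(array([100.8678,   7.3811]), array([229.5524, 212.5772])), (array([121.9726,  37.4242]), array([232.9745, 198.8232]))]
```

>>> {"op": "apply_moves", "data": {
  "motion": [
    [32,-0.33,0.3,0.01,0],
    [32,-0.33,0.9,0.01,0],
    [32,-0.33,1.6,0.01,0],
    [32,-0.33,2.3,0.01,0],
    [32,-0.33,2.8,0.01,0],
    [32,-0.33,3.05,0.01,0],
    [32,-0.33,3.05,0.01,0],
    [24,-0.33,3.05,0.01,0],
    [19,-0.33,3.05,0.01,0],
    [19,-0.33,3.05,0.01,0]
  ],
  "squeeze": 60
}}

```text
t: 8.93
tcp_pos: [0.5518, -0.0261, 0.1124]
tool_rot: [-0.582, 0.401, -0.402, 0.582]
force: [-0.2, 0.9, 0.4]
finger_gap: 0.222
```

```bash
python3 look.py 7 s; python3 -c "
from h import *
print(manip.sense()['finger_gap']*85.4)"
```

```text
F x,Y,Z 0.0781032695003852 0.8851850797821168 0.39308935165189285 tcp [ -1.1377 121.5493  -2.5557] t 8.925
q [ 2.2451 -0.3216] bar [ 94.0562 -10.4243]
18.92475064093516
```

View pics/scene7z.png

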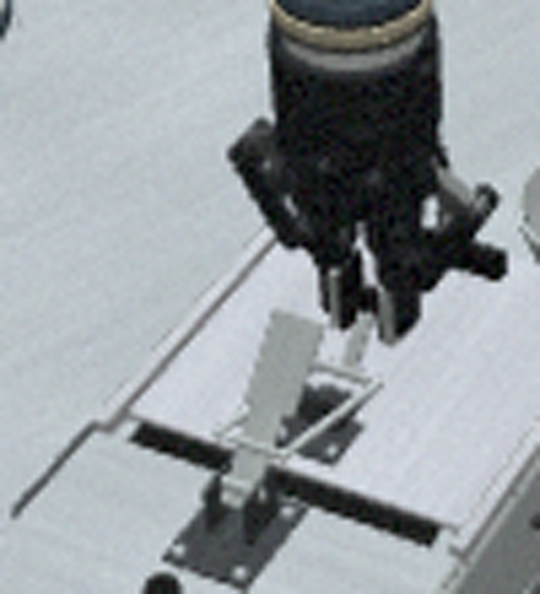

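>>> {"op": "apply_moves", "data": {
  "motion": [
    [17,0,0,0,0],
    [15,0,0,0,0],
    [13,0,0,0,0],
    [10,0,0,0,0],
    [10,0,0,0,0]
  ],
  "squeeze": 60
}}

```text
t: 9.6
tcp_pos: [0.5517, -0.026, 0.1119]
tool_rot: [-0.582, 0.401, -0.402, 0.582]
force: [0.9, 0.1, 0.8]
finger_gap: 0.138
```

```bash
python3 look.py 0 ; python3 -c "
from h import *
print(manip.sense()['finger_gap']*85.4)"
```

```text
F x,Y,Z 0.863297857597403 -0.22641544850321593 0.8171539851418678 tcp [ -1.2537 121.6642  -3.0565] t 9.6
q [ 2.2524 -0.3255] bar [ 94.0757 -10.8194]
11.77060016469198
```

```bash
sed -i 's/^OFF=.*/OFF=np.array([0.1,19.2])/' h.py; cat > plan.py <<'E'
from h import *
import sys
t0=tob(manip.sense()['tcp_pos']);g=ik_knob(*(t0[1:]+OFF),g=(2.0,-.3));print(t0,g,fk(*g)[1])
for a in sys.argv[1:]:
    Y,Z=map(float,a.split(','));p,g=tcp_for_bar(Y,Z,g);print(Y,Z,g,p,'dx %.3f dy %.3f'%(-(p[0]-t0[1])/30,-(p[1]-t0[2])/30))
E
python3 plan.py 94,-8 92.5,-4 91,0 89,0 87,0 87,-5 87,-10 87,-14
```

```text
[ -1.2537 121.6642  -3.0565] [ 2.2712 -0.3026] [95.0458 -9.0384]
94.0 -8.0 [ 2.2052 -0.2973] [120.484   -1.8763] dx 0.039 dy -0.039
92.5 -4.0 [ 2.0778 -0.2613] [118.0561   3.0634] dx 0.120 dy -0.204
91.0 0.0 [ 1.9573 -0.2219] [115.5      8.0551] dx 0.205 dy -0.370
89.0 0.0 [ 1.8595 -0.2247] [113.577    7.9854] dx 0.270 dy -0.368
87.0 0.0 [ 1.7603 -0.2253] [111.5943   7.9697] dx 0.336 dy -0.368
87.0 -5.0 [ 1.8249 -0.2828] [113.1133   1.5073] dx 0.285 dy -0.152
87.0 -10.0 [ 1.9034 -0.3398] [114.5364  -5.0292] dx 0.238 dy 0.066
87.0 -14.0 [ 1.9756 -0.3848] [115.5954 -10.2964] dx 0.202 dy 0.241
```

>>> {"op": "apply_moves", "data": {
  "motion": [
    [10,0.04,-0.04,0,0],
    [10,0.08,-0.12,0,0],
    [10,0.12,-0.2,0,0],
    [10,0.16,-0.29,0,0],
    [10,0.2,-0.37,0,0],
    [10,0.24,-0.37,0,0],
    [10,0.27,-0.37,0,0],
    [10,0.3,-0.37,0,0],
    [10,0.34,-0.37,0,0],
    [10,0.34,-0.37,0,0]
  ]
}}

```text
t: 10.85
tcp_pos: [0.5543, -0.034, 0.1228]
tool_rot: [-0.581, 0.403, -0.401, 0.582]
force: [0.2, 5.2, -0.8]
finger_gap: 0.143
```

```bash
python3 look.py 8 s ; python3 -c "
from h import *
print(manip.sense()['finger_gap']*85.4)"
```

```text
F x,Y,Z 2.0114931482842455 4.77277543057347 -0.7735845588928485 tcp [ -1.6094 113.2696   7.7702] t 10.85
q [ 1.8434 -0.2268] bar [88.6351 -0.1628]
11.440853021372973
```

View pics/scene8z.png

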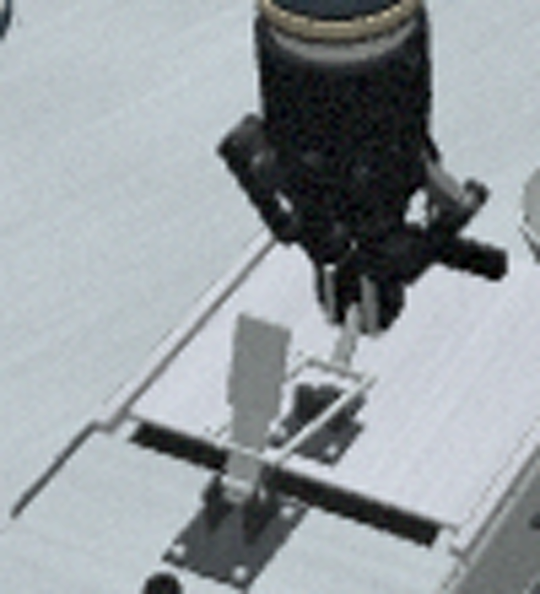

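```bash
cat > meas.py <<'E'
from h import *
import sys
def z(p): return (165+(p[0]+.5)/5.4-.5,150+(p[1]+.5)/5.4-.5)
for a in sys.argv[1:]:
    p=tuple(map(float,a.split(',')));t=tob(onplane('scene',z(p),H,XB));print(z(p),t,np.hypot(*t[1:]),np.pi-np.arctan2(t[2],t[1]))
q=ik_knob(*(tob(manip.sense()['tcp_pos'])[1:]+OFF),g=(1.9,-.2))
f=fk(*q);print('model',q,f);tip=82*np.array([-np.cos(q[0]),np.sin(q[0])])
for nm,x in(('tip',tip),('bar',f[1]),('knob',f[2])):
    p=proj('scene',frombh(0,*x));print(nm,p,(p-[165,150]+.5)*5.4-.5)
E
python3 meas.py 265,322 335,367
```

```text
(213.66666666666666, 209.22222222222223) [-0.     31.1363 74.0829] 80.36011971843759 1.9686705277779692
(226.62962962962962, 217.55555555555554) [ 0.     85.1768  3.0257] 85.23055489529855 3.1060854405900686
model [ 1.8415 -0.2267] (array([ 1.1933, 20.0094]), array([88.5977, -0.1541]), array([113.3303,  26.9808]), array([25.0851, 69.8354]))
tip [211.4979 209.9807] [253.2885 326.0956]
bar [227.3604 217.6625] [338.9463 367.5773]
knob [231.5335 203.9173] [361.4808 293.3536]
```

>>> {"op": "apply_moves", "data": {
  "motion": [
    [10,0.03,0.02,0,0],
    [10,0.03,0.05,0.02,0],
    [10,0.02,0.08,0.02,0],
    [10,0.01,0.11,0.02,0],
    [10,0.0,0.14,0.02,0],
    [10,-0.01,0.17,0.02,0],
    [10,-0.01,0.2,0.02,0],
    [10,-0.02,0.22,0.02,0]
  ]
}}

```text
t: 11.9
tcp_pos: [0.5552, -0.035, 0.1163]
tool_rot: [0.582, -0.402, 0.401, -0.582]
force: [-2.3, 3.2, 0.4]
finger_gap: 0.142
```

```bash
python3 look.py 9 s; python3 meas.py
```

```text
F x,Y,Z -1.049509554600666 3.7922982510915757 0.44349287279715455 tcp [ -1.1201 112.0389   1.2974] t 11.9
q [ 1.7712 -0.2848] bar [85.8737 -5.1568]
model [ 1.7703 -0.2853] (array([-0.2321, 20.0436]), array([85.8428, -5.1992]), array([112.1206,  20.4421]), array([20.0572, 71.442 ]))
tip [210.2006 210.9929] [246.2835 331.5617]
bar [226.9404 219.7759] [336.678  378.9899]
knob [231.4314 206.1318] [360.9295 305.3118]
```

View pics/scene9z.png

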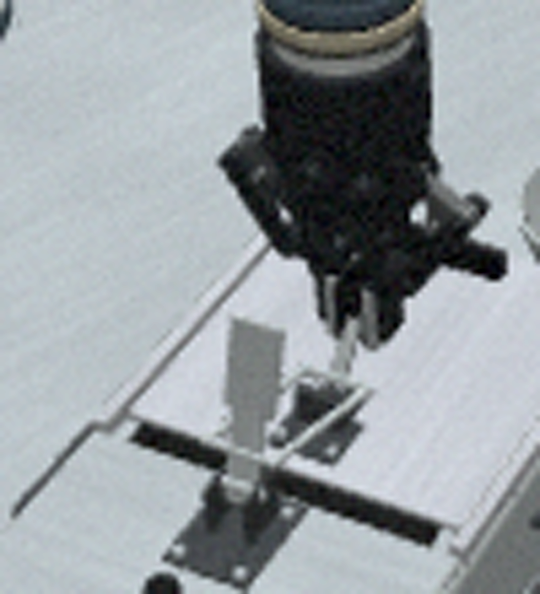

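>>> {"op": "apply_moves", "data": {
  "motion": [
    [10,-0.02,0.025,0,0],
    [10,-0.04,0.05,0,0],
    [10,-0.05,0.075,0,0],
    [10,-0.055,0.1,0,0]
  ]
}}

```text
t: 12.45
tcp_pos: [0.5555, -0.0345, 0.1135]
tool_rot: [0.582, -0.401, 0.402, -0.582]
force: [-2.8, -4.3, -0.7]
finger_gap: 0.14
```

```bash
python3 look.py 0
```

```text
F x,Y,Z -4.1056447559174565 -3.0352607800553812 -0.6549491762687564 tcp [ -0.7013 112.4195  -1.4589] t 12.45
q [ 1.7914 -0.3093] bar [85.6328 -7.261 ]
```

>>> {"op": "apply_moves", "data": {
  "motion": [
    [10,-0.005,0.02,-0.01,0],
    [10,-0.01,0.045,-0.02,0],
    [10,-0.015,0.07,-0.02,0]
  ]
}}

```text
t: 12.82
tcp_pos: [0.555, -0.0335, 0.1115]
tool_rot: [-0.582, 0.401, -0.402, 0.582]
force: [-0.4, -4.4, 0.1]
finger_gap: 0.139
```

>>> {"op": "apply_moves", "data": {
  "motion": [
    [10,-0.01,0.02,0,0],
    [10,-0.015,0.045,0,0],
    [10,-0.02,0.065,0,0]
  ]
}}

```text
t: 13.2
tcp_pos: [0.5544, -0.0324, 0.1095]
tool_rot: [-0.582, 0.401, -0.402, 0.582]
force: [0.0, -4.1, 1.8]
finger_gap: 0.142
```

```bash
python3 look.py 0
```

```text
F x,Y,Z -1.4299141480191038 -3.870019145989786 1.825718456130243 tcp [ -0.9534 114.7277  -5.5472] t 13.2
q [ 1.9143 -0.3442] bar [ 87.0859 -10.397 ]
```

>>> {"op": "apply_moves", "data": {
  "motion": [
    [10,-0.005,0.02,0,0],
    [10,-0.01,0.04,0,0],
    [10,-0.01,0.04,0,0]
  ]
}}

```text
t: 13.58
tcp_pos: [0.5542, -0.0321, 0.1082]
tool_rot: [-0.582, 0.401, -0.402, 0.582]
force: [0.5, -3.0, -0.5]
finger_gap: 0.135
```

```bash
python3 look.py 0
```

```text
F x,Y,Z -0.6489714344108065 -2.9721577987212773 -0.5038103875510741 tcp [ -1.0995 115.0908  -6.7915] t 13.575
q [ 1.9362 -0.3547] bar [ 87.1972 -11.3477]
```

No contact yet (Fz back to -0.5). Continue.

>>> {"op": "apply_moves", "data": {
  "motion": [
    [10,-0.005,0.02,0,0],
    [10,-0.01,0.04,0,0],
    [10,-0.01,0.055,0,0]
  ]
}}

```text
t: 13.95
tcp_pos: [0.554, -0.0319, 0.1065]
tool_rot: [-0.582, 0.401, -0.402, 0.582]
force: [1.7, -4.0, 0.4]
finger_gap: 0.143
```

>>> {"op": "apply_moves", "data": {
  "motion": [
    [10,-0.005,0.02,0,0],
    [10,-0.01,0.04,0,0],
    [10,-0.01,0.055,0,0]
  ]
}}

```text
t: 14.32
tcp_pos: [0.5538, -0.0316, 0.1049]
tool_rot: [-0.582, 0.401, -0.402, 0.582]
force: [1.8, -2.8, 0.2]
finger_gap: 0.14
```

```bash
python3 look.py 0
```

```text
F x,Y,Z 0.6692305244516026 -3.2488853521046215 0.2452367764184875 tcp [ -1.2083 115.6655 -10.1039] t 14.325
q [ 1.9782 -0.383 ] bar [ 87.1116 -13.8594]
```

>>> {"op": "apply_moves", "data": {
  "motion": [
    [10,-0.005,0.02,0,0],
    [10,-0.01,0.04,0,0],
    [10,-0.01,0.055,0,0]
  ]
}}

```text
t: 14.7
tcp_pos: [0.5538, -0.0315, 0.104]
tool_rot: [-0.582, 0.401, -0.402, 0.582]
force: [0.1, -3.6, 8.8]
finger_gap: 0.14
```

```bash
python3 look.py 10 s; python3 meas.py
```

```text
F x,Y,Z -1.2179788481488205 -3.3703654297448753 8.79485202016828 tcp [ -1.1701 115.8013 -10.9552] t 14.7
q [ 1.9891 -0.3902] bar [ 87.0824 -14.5033]
model [ 1.9896 -0.3896] (array([ 4.1333, 19.6142]), array([ 87.1096, -14.4596]), array([115.916 ,   8.3042]), array([35.1167, 65.3687]))
tip [214.1182 208.4034] [267.4383 317.5783]
bar [227.3855 222.1266] [339.0819 391.6838]
knob [232.3803 208.8138] [366.0538 319.7945]
```

View pics/scene10z.png

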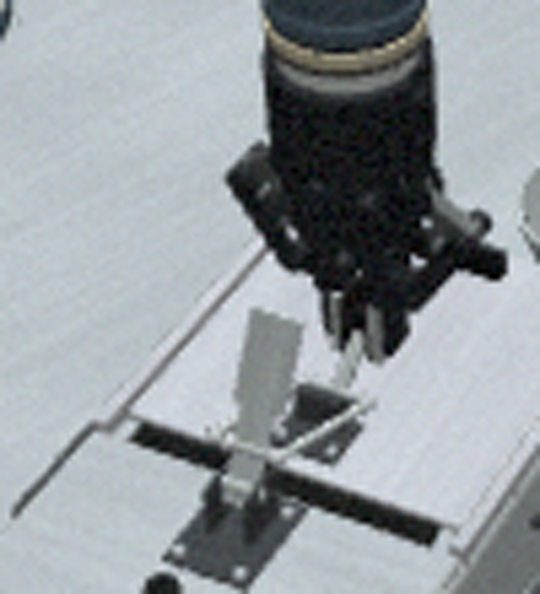

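>>> {"op": "apply_moves", "data": {
  "motion": [
    [10,0.0,-0.015,0,0],
    [10,0.0,-0.015,0,0]
  ]
}}

```text
t: 15.0
tcp_pos: [0.5538, -0.0315, 0.1042]
tool_rot: [-0.582, 0.401, -0.402, 0.582]
force: [0.7, -4.3, 5.5]
finger_gap: 0.139
```

```bash
python3 look.py 0; python3 plan.py 87.1,-14.4 85,-14.4 83,-14.4 81,-14.4 79,-14.4 77,-14.4 76,-14.4 75,-14.4 74,-14.4
```

```text
F x,Y,Z -0.9133545719262984 -4.256352819406064 5.501666139564052 tcp [ -1.1665 115.813  -10.821 ] t 15.0
q [ 1.9891 -0.389 ] bar [ 87.1213 -14.4035]
[ -1.1665 115.813  -10.821 ] [ 1.9891 -0.389 ] [ 87.1213 -14.4035]
87.1 -14.4 [ 1.988 -0.389] [115.7919 -10.8178] dx 0.001 dy -0.000
85.0 -14.4 [ 1.8884 -0.3928] [113.777  -10.9258] dx 0.068 dy 0.003
83.0 -14.4 [ 1.7907 -0.3941] [111.8078 -10.9651] dx 0.134 dy 0.005
81.0 -14.4 [ 1.689  -0.3931] [109.7844 -10.9353] dx 0.201 dy 0.004
79.0 -14.4 [ 1.5816 -0.3893] [107.6983 -10.8259] dx 0.270 dy 0.000
77.0 -14.4 [ 1.4659 -0.3822] [105.5355 -10.6215] dx 0.343 dy -0.007
76.0 -14.4 [ 1.4039 -0.3771] [104.4185 -10.4766] dx 0.380 dy -0.011
75.0 -14.4 [ 1.3383 -0.3708] [103.2725 -10.2976] dx 0.418 dy -0.017
74.0 -14.4 [ 1.268  -0.3631] [102.0912 -10.0786] dx 0.457 dy -0.025
```

>>> {"op": "apply_moves", "data": {
  "motion": [
    [10,0.03,-0.005,0,0],
    [10,0.06,-0.005,0,0],
    [10,0.09,-0.005,0,0],
    [10,0.12,-0.005,0,0],
    [10,0.15,-0.005,0,0],
    [10,0.18,-0.005,0,0]
  ]
}}

```text
t: 15.75
tcp_pos: [0.5537, -0.032, 0.104]
tool_rot: [-0.58, 0.405, -0.4, 0.583]
force: [-1.0, 10.5, 8.6]
finger_gap: 0.141
```

```bash
python3 look.py 0
```

```text
F x,Y,Z 2.798703950286289 10.190936327887261 8.590712442885293 tcp [ -1.5036 115.3077 -10.9812] t 15.75
q [ 1.9647 -0.3913] bar [ 86.5642 -14.498 ]
```

>>> {"op": "apply_moves", "data": {
  "motion": [
    [10,-0.04,-0.012,0,0],
    [10,-0.04,-0.022,0,0]
  ]
}}

```text
t: 16.0
tcp_pos: [0.5536, -0.032, 0.1043]
tool_rot: [-0.581, 0.404, -0.4, 0.583]
force: [0.6, 5.7, 4.3]
finger_gap: 0.146
```

```bash
python3 look.py 11 s
```

```text
F x,Y,Z 2.585057186211811 5.120289278232871 4.2735499826693575 tcp [ -1.5897 115.3373 -10.7139] t 16.0
q [ 1.9648 -0.3889] bar [ 86.6483 -14.2997]
```

View pics/scene11z.png

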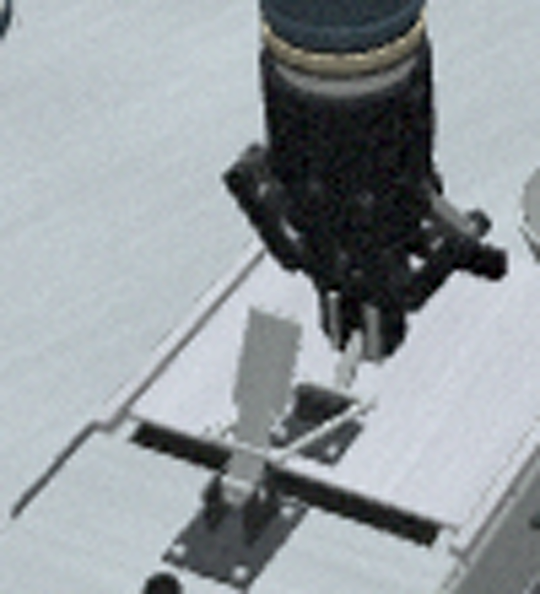

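>>> {"op": "apply_moves", "data": {
  "motion": [
    [10,0.03,-0.015,0,0],
    [10,0.06,-0.02,0,0],
    [10,0.08,-0.02,0,0]
  ]
}}

```text
t: 16.42
tcp_pos: [0.5541, -0.0339, 0.1043]
tool_rot: [-0.581, 0.404, -0.4, 0.583]
force: [1.6, 6.8, 1.1]
finger_gap: 0.142
```

```bash
python3 look.py 0;python3 - <<'E'
from h import *
im=cv2.imread('pics/scene11.png');b=(205,205,245,235)
z=cv2.convertScaleAbs(cv2.resize(im[b[1]:b[3],b[0]:b[2]],None,fx=18,fy=18,interpolation=cv2.INTER_CUBIC),alpha=1.5)
for x in(-12,12):
    for Y,Z in((92,-17),(76,-17),(92,-25)):
        p=(proj('scene',frombh(x,Y,Z))-[b[0],b[1]]+.5)*18;cv2.circle(z,tuple(int(v) for v in p),3,(0,0,255),-1)
for x in(-17,17):
        p=(proj('scene',frombh(x,86.6,-14.3))-[b[0],b[1]]+.5)*18;cv2.circle(z,tuple(int(v) for v in p),3,(0,255,0),-1)
cv2.imwrite('pics/k11.png',z)
E
```

```text
F x,Y,Z 3.931742666302794 5.742650260569407 1.0751703913803705 tcp [ -1.768  113.47   -10.7414] t 16.425
q [ 1.8722 -0.3914] bar [ 84.724 -14.255]
```

View pics/k11.png

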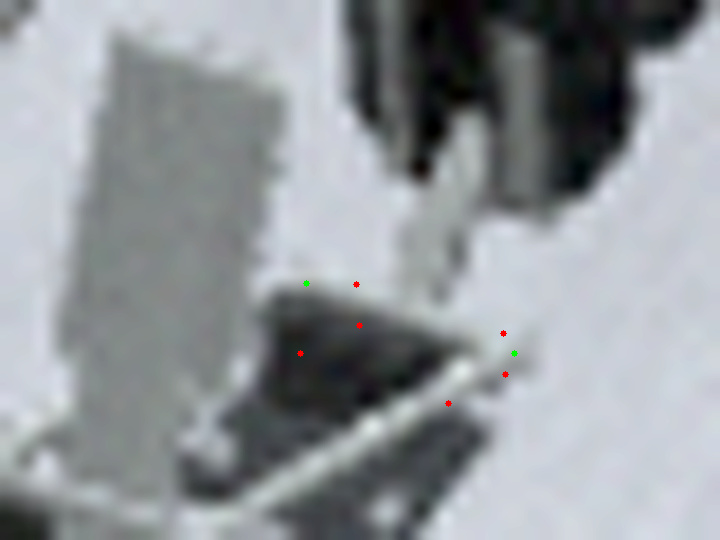

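>>> {"op": "apply_moves", "data": {
  "motion": [
    [10,0.03,0.0,0.02,0],
    [10,0.06,0.005,0.03,0],
    [10,0.09,0.005,0.03,0],
    [10,0.12,0.005,0.03,0]
  ]
}}

```text
t: 16.92
tcp_pos: [0.5553, -0.0367, 0.104]
tool_rot: [-0.581, 0.405, -0.399, 0.582]
force: [-0.1, 6.7, 3.3]
finger_gap: 0.14
```

```bash
python3 look.py 0
```

```text
F x,Y,Z 2.269771119454643 6.28370531594302 3.342214864446866 tcp [ -1.6479 110.4245 -10.9633] t 16.925
q [ 1.7215 -0.3938] bar [ 81.6243 -14.4079]
```

Sliding freely. Continue.

>>> {"op": "apply_moves", "data": {
  "motion": [
    [10,0.03,0.0,0.01,0],
    [10,0.06,-0.003,0.01,0],
    [10,0.09,-0.005,0.01,0]
  ]
}}

```text
t: 17.3
tcp_pos: [0.5564, -0.0392, 0.1041]
tool_rot: [-0.581, 0.405, -0.399, 0.582]
force: [0.2, 6.2, 2.9]
finger_gap: 0.139
```

```bash
python3 look.py 0
```

```text
F x,Y,Z 2.3734024426515634 5.748491398892429 2.8638437034111304 tcp [ -1.5664 107.6242 -10.9062] t 17.3
q [ 1.5781 -0.3899] bar [ 78.9124 -14.4632]
```

>>> {"op": "apply_moves", "data": {
  "motion": [
    [10,0.03,-0.004,0.01,0],
    [10,0.06,-0.006,0.01,0]
  ]
}}

```text
t: 17.55
tcp_pos: [0.5571, -0.0409, 0.1042]
tool_rot: [-0.581, 0.405, -0.399, 0.582]
force: [-1.5, 5.6, 3.2]
finger_gap: 0.146
```

```bash
python3 look.py 0
```

```text
F x,Y,Z 0.6099600851622581 5.786363994971791 3.1609998480517976 tcp [ -1.5044 105.8382 -10.8398] t 17.55
q [ 1.4834 -0.3851] bar [ 77.2363 -14.5352]
```

>>> {"op": "apply_moves", "data": {
  "motion": [
    [10,0.025,-0.004,0,0],
    [10,0.05,-0.008,0,0]
  ]
}}

```text
t: 17.8
tcp_pos: [0.5576, -0.0423, 0.1044]
tool_rot: [-0.581, 0.405, -0.399, 0.582]
force: [0.1, 7.5, 1.7]
finger_gap: 0.141
```

```bash
python3 look.py 0
```

```text
F x,Y,Z 2.7237973032276024 7.0008313174755505 1.7200394226841058 tcp [ -1.4932 104.3724 -10.646 ] t 17.8
q [ 1.4022 -0.3785] bar [ 75.9215 -14.5295]
```

>>> {"op": "apply_moves", "data": {
  "motion": [
    [10,0.02,-0.003,0,0],
    [10,0.04,-0.006,0,0]
  ]
}}

```text
t: 18.05
tcp_pos: [0.5577, -0.0426, 0.1044]
tool_rot: [-0.581, 0.406, -0.398, 0.582]
force: [-1.5, 9.7, 1.8]
finger_gap: 0.135
```

```bash
python3 look.py 12 s; python3 meas.py
```

```text
F x,Y,Z 2.08153252761284 9.591632117967912 1.814286113939962 tcp [ -1.5584 103.9929 -10.6184] t 18.05
q [ 1.3808 -0.3768] bar [ 75.5814 -14.5505]
model [ 1.3807 -0.3769] (array([-7.8272, 18.4536]), array([ 75.5783, -14.5557]), array([104.0911,   8.5748]), array([-8.579 , 73.7065]))
tip [203.018  219.2387] [207.4973 376.0891]
bar [225.1678 224.9268] [327.1064 406.8049]
knob [230.142  211.4756] [353.9666 334.1685]
```

View pics/scene12z.png

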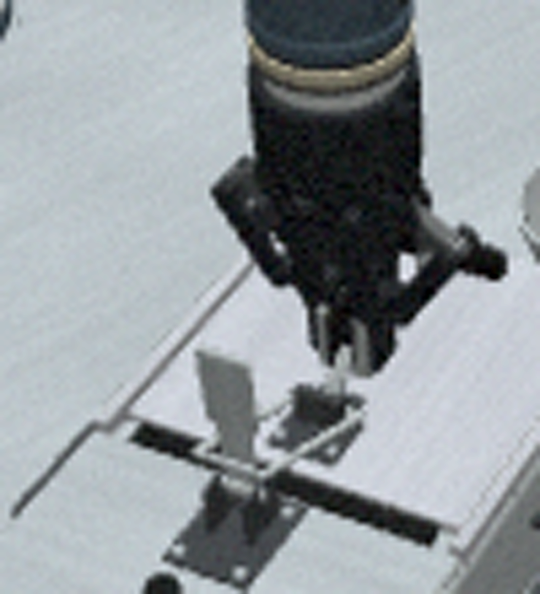

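>>> {"op": "apply_moves", "data": {
  "motion": [
    [10,0,0,0,0],
    [10,0,0,0,0],
    [20,0,0,0,0],
    [32,0,0,0,0],
    [32,0,0,0,0],
    [32,0,-0.2,0.02,0],
    [32,0,-0.7,0.02,0],
    [32,0,-1.5,0.04,0],
    [20,0,-2.5,0.04,0],
    [10,0,-3.5,0.04,0],
    [0,0.3,-3.8,0.04,0],
    [0,0.8,-3.8,0.04,0]
  ]
}}

```text
t: 19.6
tcp_pos: [0.5712, -0.0698, 0.2205]
tool_rot: [-0.582, 0.401, -0.402, 0.582]
force: [0.7, -0.4, -0.6]
finger_gap: 0.001
```

```bash
python3 look.py 13 s
```

```text
F x,Y,Z 0.5077649163876475 -0.6716626914121808 -0.6081089168551654 tcp [  1.4625  73.8261 105.5248] t 19.6
q [2.3162 0.7469] bar [76.033 78.187]h.py:29: RuntimeWarning: The iteration is not making good progress, as measured by the 
 improvement from the last ten iterations.
  def ik_knob(Y,Z,g=(1.8,.5)): return fsolve(lambda q:fk(*q)[2]-np.array([Y,Z]),g)
```

View pics/scene13z.png

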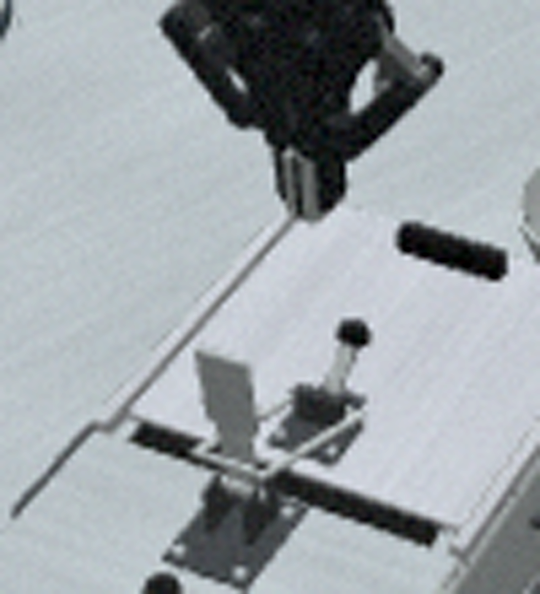

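```bash
cat > push.py <<'E'
from h import *
t0=tob(manip.sense()['tcp_pos']);print(t0)
r=70
for th in np.r_[1.57,1.5,1.45,1.4:-0.01:-.1]:
    c=r*np.array([-np.cos(th),np.sin(th)])+5.5*np.array([np.sin(th),np.cos(th)]);p=c+[11,0]
    print('%.2f'%th,p,'dx %.3f dy %.3f dz %.3f'%(-(p[0]-t0[1])/30,-(p[1]-t0[2])/30,-t0[0]/30))
E
python3 push.py; python3 meas.py 223,357
```

```text
[  1.3975  71.5167 104.6404]
1.57 [16.4443 70.0044] dx 1.836 dy 1.155 dz -0.047
1.50 [11.5346 70.2137] dx 1.999 dy 1.148 dz -0.047
1.45 [ 8.0247 70.1527] dx 2.116 dy 1.150 dz -0.047
1.40 [ 4.5223 69.9163] dx 2.233 dy 1.157 dz -0.047
1.30 [-2.4253 68.9203] dx 2.465 dy 1.191 dz -0.047
1.20 [-9.2388 67.2357] dx 2.692 dy 1.247 dz -0.047
1.10 [-15.8501  64.8793] dx 2.912 dy 1.325 dz -0.047
1.00 [-22.1931  61.8746] dx 3.124 dy 1.426 dz -0.047
0.90 [-28.2044  58.2517] dx 3.324 dy 1.546 dz -0.047
0.80 [-33.824   54.0468] dx 3.511 dy 1.686 dz -0.047
0.70 [-38.9958  49.3019] dx 3.684 dy 1.845 dz -0.047
0.60 [-43.668   44.0643] dx 3.839 dy 2.019 dz -0.047
0.50 [-47.7939  38.3865] dx 3.977 dy 2.208 dz -0.047
0.40 [-51.3325  32.3251] dx 4.095 dy 2.411 dz -0.047
0.30 [-54.2482  25.9408] dx 4.192 dy 2.623 dz -0.047
0.20 [-56.512   19.2972] dx 4.268 dy 2.845 dz -0.047
0.10 [-58.1012  12.4609] dx 4.321 dy 3.073 dz -0.047
-0.00 [-59.    5.5] dx 4.351 dy 3.305 dz -0.047
(205.88888888888889, 215.7037037037037) [-0.     -2.8518 81.1203] 81.17038101175811 1.5356551292923524
model [2.3064 0.7575] (array([10.0375, 17.3507]), array([75.2087, 78.9852]), array([ 66.2987, 114.6028]), array([53.7322, 51.1772]))
tip [219.1326 207.47  ] [294.5163 312.5382]
bar [222.8263 196.8828] [314.4618 255.3673]
knob [220.0102 187.4724] [299.2552 204.5508]h.py:29: RuntimeWarning: The iteration is not making good progress, as measured by the 
 improvement from the last ten iterations.
  def ik_knob(Y,Z,g=(1.8,.5)): return fsolve(lambda q:fk(*q)[2]-np.array([Y,Z]),g)
```

>>> {"op": "apply_moves", "data": {
  "motion": [
    [0,0.7,0.3,-0.04,0],
    [0,1.3,0.8,-0.04,0],
    [0,1.6,1.15,-0.04,0],
    [0,1.75,1.15,-0.04,0],
    [0,1.85,1.15,-0.04,0],
    [0,1.95,1.15,-0.04,0],
    [0,2.03,1.15,-0.04,0],
    [0,2.1,1.15,-0.04,0]
  ],
  "squeeze": 40
}}

```text
t: 20.65
tcp_pos: [0.5922, -0.1283, 0.1856]
tool_rot: [-0.582, 0.401, -0.402, 0.582]
force: [-0.4, 0.2, 0.2]
finger_gap: -0.002
```

```bash
python3 look.py 14 s 2>/dev/null; python3 push.py|head -12
```

```text
F x,Y,Z -0.2940323813793755 0.295411169388576 0.19999793655947262 tcp [ 0.1595 11.6508 70.5714] t 20.65
q [-20.0794   1.1519] bar [33.8926 62.0674]
[ 0.1627 11.3082 70.4948]
1.57 [16.4443 70.0044] dx -0.171 dy 0.016 dz -0.005
1.50 [11.5346 70.2137] dx -0.008 dy 0.009 dz -0.005
1.45 [ 8.0247 70.1527] dx 0.109 dy 0.011 dz -0.005
1.40 [ 4.5223 69.9163] dx 0.226 dy 0.019 dz -0.005
1.30 [-2.4253 68.9203] dx 0.458 dy 0.052 dz -0.005
1.20 [-9.2388 67.2357] dx 0.685 dy 0.109 dz -0.005
1.10 [-15.8501  64.8793] dx 0.905 dy 0.187 dz -0.005
1.00 [-22.1931  61.8746] dx 1.117 dy 0.287 dz -0.005
0.90 [-28.2044  58.2517] dx 1.317 dy 0.408 dz -0.005
0.80 [-33.824   54.0468] dx 1.504 dy 0.548 dz -0.005
0.70 [-38.9958  49.3019] dx 1.677 dy 0.706 dz -0.005
```

View pics/scene14z.png

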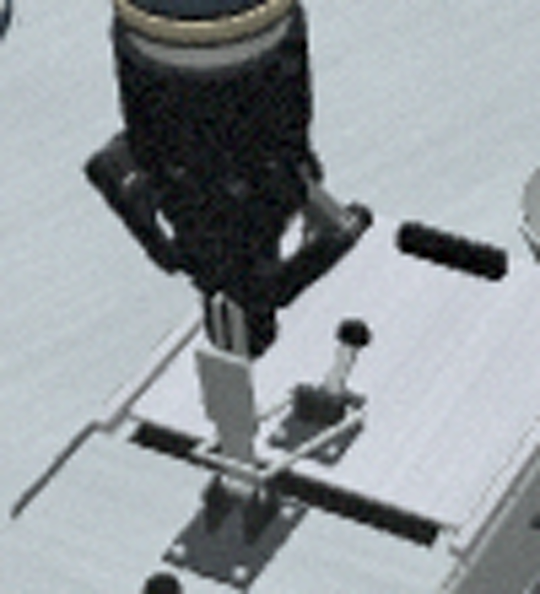

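>>> {"op": "apply_moves", "data": {
  "motion": [
    [0,0.06,0.01,0,0],
    [0,0.11,0.01,0,0],
    [0,0.17,0.02,0,0],
    [0,0.23,0.02,0,0],
    [0,0.35,0.04,0,0],
    [0,0.46,0.05,0,0],
    [0,0.46,0.05,0,0]
  ]
}}

```text
t: 21.58
tcp_pos: [0.5971, -0.1417, 0.1836]
tool_rot: [0.582, -0.402, 0.402, -0.582]
force: [-1.3, 2.8, 3.2]
finger_gap: 0.002
```

```bash
python3 look.py 15 s 2>/dev/null; python3 push.py|tail -16
```

```text
F x,Y,Z -0.2397395581185639 3.1005355716121694 3.2397673972099934 tcp [-0.0068 -2.5741 68.6345] t 21.575
q [-1.3881  1.3102] bar [23.683  66.6339]
1.45 [ 8.0247 70.1527] dx -0.352 dy -0.052 dz 0.001
1.40 [ 4.5223 69.9163] dx -0.236 dy -0.044 dz 0.001
1.30 [-2.4253 68.9203] dx -0.004 dy -0.011 dz 0.001
1.20 [-9.2388 67.2357] dx 0.223 dy 0.045 dz 0.001
1.10 [-15.8501  64.8793] dx 0.443 dy 0.124 dz 0.001
1.00 [-22.1931  61.8746] dx 0.655 dy 0.224 dz 0.001
0.90 [-28.2044  58.2517] dx 0.855 dy 0.345 dz 0.001
0.80 [-33.824   54.0468] dx 1.043 dy 0.485 dz 0.001
0.70 [-38.9958  49.3019] dx 1.215 dy 0.643 dz 0.001
0.60 [-43.668   44.0643] dx 1.371 dy 0.818 dz 0.001
0.50 [-47.7939  38.3865] dx 1.508 dy 1.007 dz 0.001
0.40 [-51.3325  32.3251] dx 1.626 dy 1.209 dz 0.001
0.30 [-54.2482  25.9408] dx 1.723 dy 1.422 dz 0.001
0.20 [-56.512   19.2972] dx 1.799 dy 1.643 dz 0.001
0.10 [-58.1012  12.4609] dx 1.852 dy 1.871 dz 0.001
-0.00 [-59.    5.5] dx 1.882 dy 2.103 dz 0.001
```

View pics/scene15z.png

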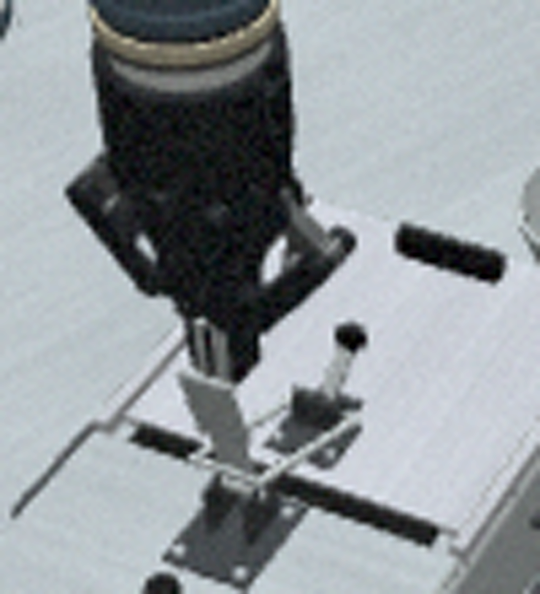

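>>> {"op": "apply_moves", "data": {
  "motion": [
    [0,0.11,0.02,0,0],
    [0,0.22,0.045,0,0],
    [0,0.33,0.08,0,0],
    [0,0.44,0.12,0,0],
    [0,0.55,0.17,0,0],
    [0,0.65,0.22,0,0],
    [0,0.75,0.28,0,0],
    [0,0.85,0.34,0,0]
  ]
}}

```text
t: 22.62
tcp_pos: [0.6064, -0.166, 0.1737]
tool_rot: [0.582, -0.401, 0.402, -0.582]
force: [-1.0, 2.9, 4.9]
finger_gap: 0.004
```

```bash
python3 look.py 16 s 2>/dev/null; python3 push.py|tail -12
```

```text
F x,Y,Z 0.09832629211093001 3.0382322885873907 4.903497468147169 tcp [  0.0218 -28.6638  58.7226] t 22.625
q [-7.9957  1.6335] bar [ 1.3051 70.7135]
1.10 [-15.8501  64.8793] dx -0.441 dy -0.214 dz -0.001
1.00 [-22.1931  61.8746] dx -0.229 dy -0.113 dz -0.001
0.90 [-28.2044  58.2517] dx -0.029 dy 0.007 dz -0.001
0.80 [-33.824   54.0468] dx 0.159 dy 0.148 dz -0.001
0.70 [-38.9958  49.3019] dx 0.331 dy 0.306 dz -0.001
0.60 [-43.668   44.0643] dx 0.487 dy 0.480 dz -0.001
0.50 [-47.7939  38.3865] dx 0.624 dy 0.670 dz -0.001
0.40 [-51.3325  32.3251] dx 0.742 dy 0.872 dz -0.001
0.30 [-54.2482  25.9408] dx 0.839 dy 1.084 dz -0.001
0.20 [-56.512   19.2972] dx 0.915 dy 1.306 dz -0.001
0.10 [-58.1012  12.4609] dx 0.968 dy 1.534 dz -0.001
-0.00 [-59.    5.5] dx 0.998 dy 1.766 dz -0.001
```

View pics/scene16z.png

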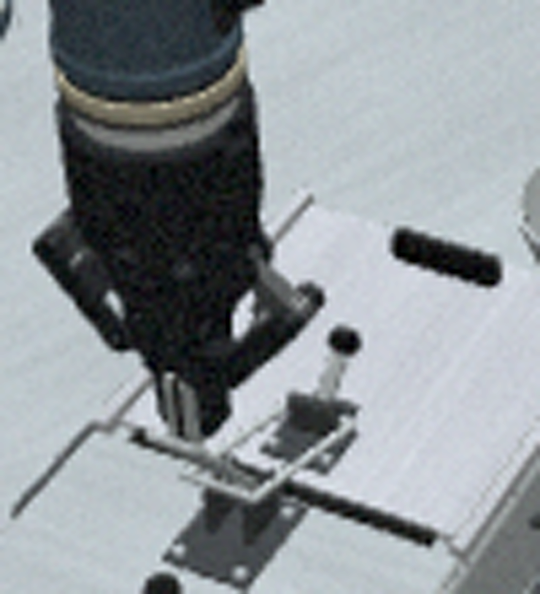

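Force about 6 N and the lid is being drawn. Continuing to about 0.4 rad, then flat.

>>> {"op": "apply_moves", "data": {
  "motion": [
    [0,0.09,0.07,0,0],
    [0,0.18,0.16,0,0],
    [0,0.26,0.24,0,0],
    [0,0.34,0.32,0,0],
    [0,0.42,0.4,0,0],
    [0,0.5,0.49,0,0],
    [0,0.57,0.58,0,0],
    [0,0.63,0.68,0,0],
    [0,0.69,0.78,0,0],
    [0,0.75,0.88,0,0]
  ]
}}

```text
t: 23.92
tcp_pos: [0.6137, -0.1861, 0.1464]
tool_rot: [0.582, -0.402, 0.401, -0.582]
force: [0.1, -1.0, 1.3]
finger_gap: -0.003
```

```bash
python3 look.py 17 s 2>/dev/null; python3 push.py|tail -7
```

```text
F x,Y,Z -0.2212146119854782 -0.9841244002935475 1.2848551050099815 tcp [ -0.2847 -50.0367  31.3976] t 23.925
q [-8.3821  2.0493] bar [-27.8009  64.8108]
0.60 [-43.668   44.0643] dx -0.211 dy -0.438 dz 0.017
0.50 [-47.7939  38.3865] dx -0.074 dy -0.249 dz 0.017
0.40 [-51.3325  32.3251] dx 0.044 dy -0.046 dz 0.017
0.30 [-54.2482  25.9408] dx 0.141 dy 0.166 dz 0.017
0.20 [-56.512   19.2972] dx 0.217 dy 0.388 dz 0.017
0.10 [-58.1012  12.4609] dx 0.270 dy 0.616 dz 0.017
-0.00 [-59.    5.5] dx 0.300 dy 0.848 dz 0.017
```

View pics/scene17z.png

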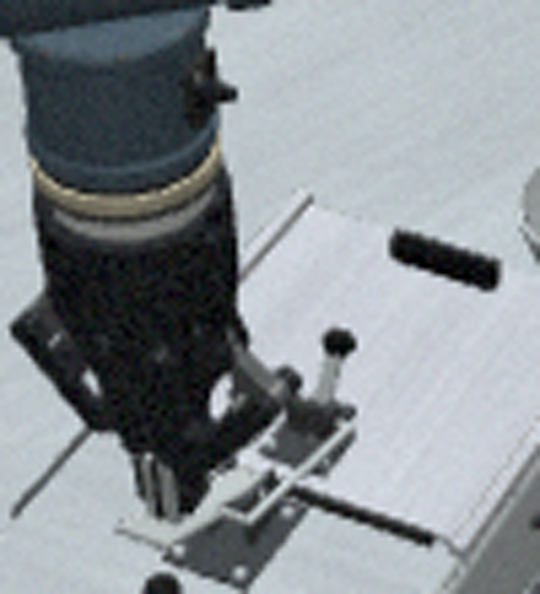

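>>> {"op": "apply_moves", "data": {
  "motion": [
    [0,0.09,0.08,0.01,0],
    [0,0.14,0.17,0.01,0],
    [0,0.18,0.28,0.01,0],
    [0,0.22,0.39,0.01,0],
    [0,0.25,0.5,0.01,0],
    [0,0.27,0.6,0.01,0],
    [0,0.28,0.68,0.01,0],
    [0,0.29,0.74,0.01,0]
  ]
}}

```text
t: 24.98
tcp_pos: [0.6173, -0.1942, 0.1247]
tool_rot: [0.582, -0.402, 0.402, -0.582]
force: [-0.1, -0.4, 0.1]
finger_gap: 0.002
```

```bash
python3 look.py 0 2>/dev/null; python3 push.py|tail -3
```

```text
F x,Y,Z -0.18177745662011918 -0.33403278574020523 0.06994607493770987 tcp [  0.1944 -58.8635   9.7254] t 24.975
q [-46.4565   2.3953] bar [-47.8632  52.0687]
0.20 [-56.512   19.2972] dx -0.078 dy -0.319 dz -0.006
0.10 [-58.1012  12.4609] dx -0.025 dy -0.091 dz -0.006
-0.00 [-59.    5.5] dx 0.005 dy 0.141 dz -0.006
```

>>> {"op": "apply_moves", "data": {
  "motion": [
    [0,0,0.04,0,0],
    [0,0,0.08,0,0],
    [0,0,0.11,0,0],
    [0,0,0.13,0,0]
  ]
}}

```text
t: 25.48
tcp_pos: [0.6173, -0.1942, 0.1209]
tool_rot: [0.582, -0.402, 0.402, -0.582]
force: [0.6, -0.9, -0.4]
finger_gap: 0.001
```

```bash
python3 look.py 18 s 2>/dev/null
```

```text
F x,Y,Z 0.2276167841444224 -1.064754716005823 -0.4156270700872671 tcp [  0.2176 -58.843    5.9451] t 25.475
q [-46.5081   2.448 ] bar [-50.5485  49.4545]
```

View pics/scene18z.png

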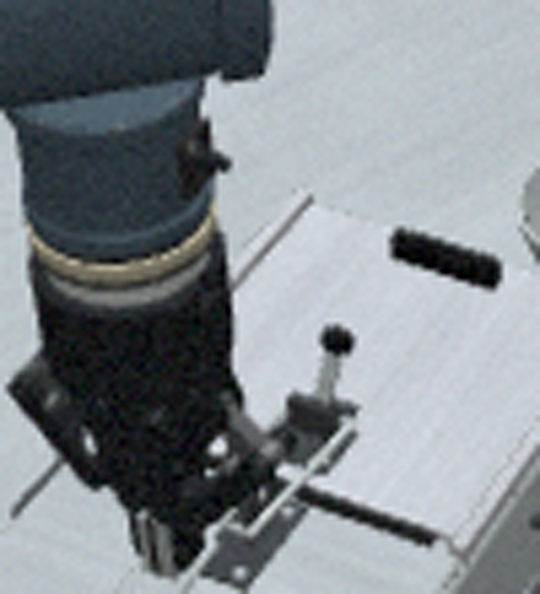

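>>> {"op": "apply_moves", "data": {
  "motion": [
    [0,0,0.02,0,0],
    [0,0,0.04,0,0],
    [0,0,0.05,0,0]
  ]
}}

```text
t: 25.9
tcp_pos: [0.6174, -0.1942, 0.1205]
tool_rot: [-0.582, 0.401, -0.402, 0.582]
force: [-2.0, 1.0, 6.3]
finger_gap: 0.001
```

```bash
python3 look.py 0 2>/dev/null
```

```text
F x,Y,Z -1.486313359398957 1.611193351647746 6.339866490854877 tcp [  0.3009 -58.9407   5.4736] t 25.9
q [-46.5094   2.4527] bar [-50.808   49.1522]
```

>>> {"op": "apply_moves", "data": {
  "motion": [
    [0,0,0.05,0,0],
    [0,0,0,0,0],
    [0,0,-0.3,0,0],
    [0,0,-1.2,0,0],
    [0,0,-2.5,0,0],
    [0,0,-4,0,0],
    [0,-1,-5,0,0],
    [0,-2.5,-5,-1.5,0],
    [0,-4,-5,-3,0],
    [0,-5,-5,-4.5,0],
    [0,-5,-5,-4.5,0]
  ]
}}

```text
t: 27.28
tcp_pos: [0.4326, -0.0992, 0.2689]
tool_rot: [0.582, -0.404, 0.4, -0.582]
force: [0.4, -0.4, 0.7]
finger_gap: 0.004
```

```bash
python3 look.py 19 st 2>/dev/null
```

```text
F x,Y,Z 0.2757611983156498 -0.4857907317888586 0.7359928093847427 tcp [-138.5902   95.6571  153.8957] t 27.275
q [-10.2815   0.7752] bar [73.7365 80.3368]
```

View pics/scene19z.png

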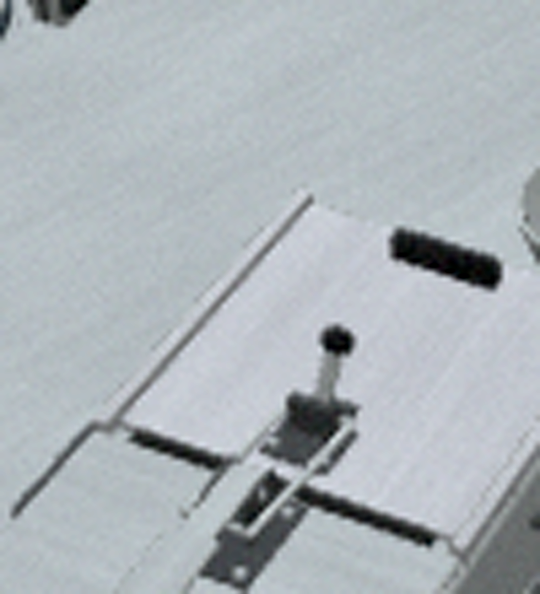

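View pics/top19.png

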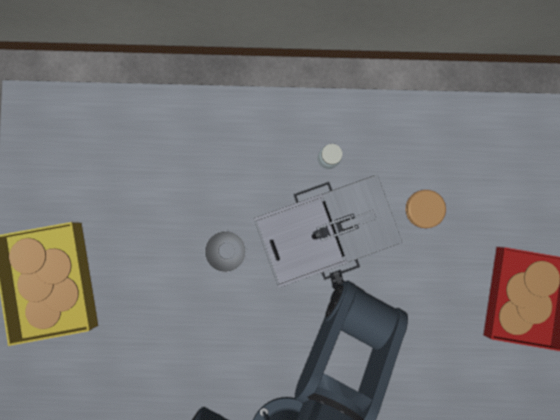

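```bash
python3 - <<'E'
from h import *
for k in('0','19'):
  for n,box in(('scene',(236,188,262,206)),('top',(264,238,282,264))):
    g=cv2.imread(f'pics/{n}{k}.png').max(axis=2).astype(float)[box[1]:box[3],box[0]:box[2]]
    w=np.clip(80-g,0,None);ys,xs=np.mgrid[box[1]:box[3],box[0]:box[2]]
    uv=((w*xs).sum()/w.sum(),(w*ys).sum()/w.sum());print(k,n,tob(onz(n,uv,.098)))
im=cv2.imread('pics/scene19.png')[215:285,140:240];cv2.imwrite('pics/fin.png',cv2.resize(im,None,fx=7,fy=7,interpolation=cv2.INTER_CUBIC))
E
```

```text
0 scene [ -0.8991 205.6228 -17.    ]
0 top [  0.8041 206.2844 -17.    ]
19 scene [ -0.5684 198.809  -17.    ]
19 top [  1.0827 199.5003 -17.    ]
```

View pics/fin.png

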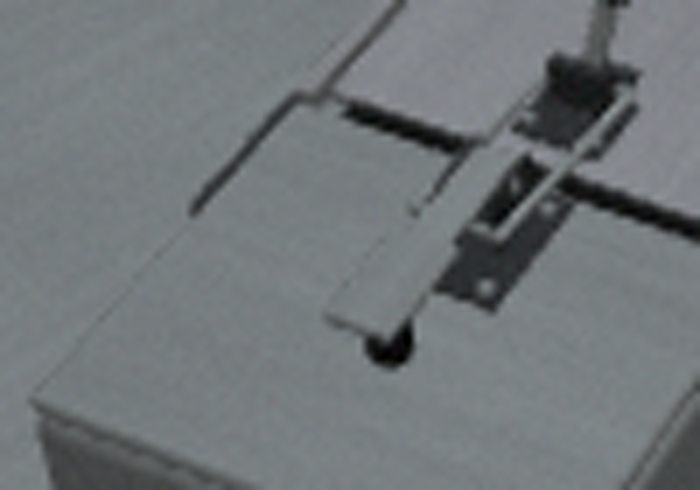

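```bash
python3 -c "
from station import manip
print(manip.sense()['t']);print(manip.sign_off())"
```

```text
27.375
the job is handed in; nothing more can be done
None
```

The lid is latched and the job is handed in at t = 27.4 s; sign-off gave no verdict. I set the loop's crossbar down on the keeper's ledge by feel and slid it under the lip until the post was felt. After letting go, I pressed the lever over its dead point with closed fingers and backed the arm well clear.

**Last checks**
- **Lid:** the push bar moved 6.8 mm towards the latch in both camera views, above the 2 mm needed.
- **Lever:** it lies flat on its bumper. The fingertip, still pressing with about 6 N, met it at the flat height (5.5 mm above the pin). In the picture taken after the arm backed away it was still flat.
- **Crossbar:** it is hidden behind the keeper, so I inferred its seat. Contact with the post came near 75.6 mm from the hinge (76 mm is the middle setting), and the lid stays drawn.
- **Bystanders:** in the top picture the jar, bowl and cracker stack look where they were at the start. I did not measure them.

**Forces:** these are wrist readings taken at the end of each move.
- **Loop on keeper:** I estimate a peak of about 13 N, when the bar stuck on the ledge. The limit is 15 N. I then lightened the press and it slid.
- **Lever:** about 6 N at most, against the 25 N limit.

**What went wrong on the way:** in the first grasp at 35 N the knob slipped in the pads and the lever was pushed near its forward limit. I let go, regrasped at 60 N and went on.

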